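Lock a wooden kit box into the bench hold-down and draw off its deep lid

ROBOT

A 6-joint arm with a two-finger parallel gripper is mounted at the origin on the work surface. World frame = base frame: x ahead of the robot, y to its left, z up, the work surface at z = 0. Lengths are in mm, angles in rad, forces in N, time in s.
With the tool pointing down it reaches from about 250 to 725 mm from the base axis. Payload 9.7 kg.
Tool frame: the origin (TCP) lies on the centre line of the jaws, within the pads' length; the fingertips stand 22 mm ahead of it and the grasp point (between the pads) lies 3 mm ahead of it; y points along the fingers, z is the direction in which the jaws open and shut, and the axes are right-handed (so a half turn about y gives the same grasp; the last joint's range is limited). The gripper opens to 85 mm and grips with 20 to 120 N. Pads are 22 mm wide; open, the fingers measure 114 mm over their backs; the gripper's body (76 mm by 85 mm) begins 54 mm behind the grasp point. The pads swing forward as they close: fully open they stand 13 mm farther back than shut.
Start: joints at [-1.334, 0.087, 0.176, 1.66, 0, 1.571], TCP at [129.024, -534.649, 253.284] pointing down, gripper open.
Joint ranges: [-3.13, 3.13], [-0.85, 1.81], [-1.15, 1.24], [-2.2, 2.28], [-1.44, 1.52], [-3.14, 3.14]. Speed limits (rad/s): [2.22, 2.22, 2.57, 3.14, 3.14, 3.14].

INTERFACE

Orientations are given as a 3x3 rotation matrix whose columns are the frame's x, y, z axes.
In Python, from bench import ctrl, viewer, ticket gives the robot as it stands.
- The arm moves only by the tool carry_out, never from a script. Its arguments are lists of equal length, an entry for each row: "turn": the turn, a rotation vector about the tool's x, y, z in rad, a list of three; "offset": the shift along the tool's x, y, z in cm, a list of three; "grip": the opening, from -1 (shut) to 1 (fully open). In form: {"turn": [[ax, ay, az], ...], "offset": [[tx, ty, tz], ...], "grip": [grip, ...]}. A call has 1 to 20 rows; each row shifts and turns the pose as measured when the row begins, along the tool's axes as they then stand; what a row does not reach is not made up. A row lasts 1/8 s, in which the tool goes at most 62.5 mm and 10.7 degrees, less where a joint would pass 70% of its speed; a pose out of reach is approached as far as the arm can. A call is refused whole if a number of a shift passes 6.25 or a number of a turn 0.188, either way. A call with a gripper value outside its range is refused whole. The fingers move at their own pace and stop on an object; "squeeze" is the grip in N (left out, the last holds). Time passes only in rows, so rows that do not move let the fingers close. It gives the time, the measured TCP pose, the force and the opening at its end, in the units of the state.
- ctrl.get_obs(): the state, without advancing time (a new reading comes with each control period).
- viewer.grab_frame(name): name is "scene" or "top"; returns a dict with "frame" (400x640x3 uint8, blue, green, red), "fx", "fy", "cx", "cy" (pixels), "rvec" (rotation vector, rad) and "tvec" (3), from world to camera coordinates, as OpenCV has them. Camera axes: x right, y down, z forward; pixel columns grow to the right and rows downward; lengths in mm; the calibration is good to about 2 mm. A picture is of the moment at which its call begins. There is no depth.
- ticket.finish_job(): hands the job in, once; it reports no verdict.
The state is a dict: "time": time; "joint_pos": joint angles; "qvel": joint speeds; "joint_efforts": joint torques, N m; "ee_pos": TCP position; "tcp_rot": TCP orientation; "contact_force": force on the tool from outside, world axes, zero at the start; "torque": the same for the moment, N m; "width": finger opening in mm.
Only numpy, scipy, OpenCV 4.12 (cv2) and the standard library are available. Lean on these libraries where they do the work, as an engineer would, in place of code of your own. Each camera call takes 0.05 s, during which the arm holds its last target.

TASK

Open the wooden kit box: push it along the table by its foot, without handling the lid, into the steel hold-down until it is fully home behind the rollers against the end stop; press it in firmly but do not ram it. Then draw the tight, deep lid straight up off the base, leaving the base fully home in the hold-down, and set the lid down gently, flat and mouth down, in the middle of the empty grey tray. Keep the base down on the table, the lid upright, and leave the paint bottles and the loose wooden plaque where they are.

Things in the scene. Friction and masses are not known exactly. Their poses are not given: they have to be found in the camera images.
- base: Base of the plain plywood kit box, loose, about 0.5 kg. Origin: centre of its underside, on the table. Its foot is a plate 120 mm (own x) x 92 mm (own y) x 12 mm thick, vertical corners rounded to 10 mm. The foot projects beyond the closed lid by 12 mm at each end (own x) and 15 mm at each side (own y). Own +x points roughly into the hold-down. Unless the foot is held down, base and lid lift together.
- foot_rear (a point): Middle of the foot's rear end edge (60 mm behind the base's origin, 6 mm above the table): the edge to push. It is a straight, upright face, flat for 72 mm of its width and 12 mm high; above it the lid's end wall stands 12 mm further in.
- sleeve_top (a point): On the base, centre of the top of its hollow sleeve (86 x 52 mm outside, reaching from the foot to 82 mm above the table), hidden in the lid at first; wooden dowels lie in it. Four sprung cork pads near the sleeve's top rub inside the lid and make it tight.
- lid: Deep plywood lid telescoped over the sleeve: 96 mm (own x) x 62 mm (own y) x 79 mm high, walls 3.5 mm, about 0.15 kg, loose. Origin: centre of its open lower edge; closed, it rests on the foot, origin 12 mm above the table, axes as the base's. It overlaps the sleeve by 70 mm, with 1.5 mm play all round; drawing it off takes about 8 to 18 N for 62 mm.
- lid_top (a point): Centre of the lid's flat top, 91 mm above the table while closed. Grip the lid across its 62 mm width, at mid-length, 15 to 35 mm below the top, with about 40 N.
- holddown: Slick dark steel hold-down screwed to the table, at most 22 mm high: two side rails (channel 95 mm wide) and an end stop. Origin: on the table where the centre of the foot's underside is when home; own +x is the push direction, z up. Home: foot against the stop, base x along own x. Lips over the foot's edges from x -38 to +62 mm, from 35.5 mm off the middle outwards, underside 14 mm above the table.
- stop_face (a point): Middle of the end stop's face, 60 mm ahead (own +x) of the hold-down's origin, 6 mm above the table: the foot's front edge meets it when home, felt as a hard stop.
- roller_line (a point): Midway between two sprung steel rollers (20 mm diameter, 87 mm apart inside) that stick into the channel from the sides, 58 mm behind the hold-down's origin. The foot meets them with its centre about 110 mm short of home; passing takes about 8 to 15 N, then a few newtons; in the last 10 mm they snap in behind its rear corners. Between them a pushing finger has room.
- mouth (a point): Middle of the hold-down's open end, on the table, 148 mm behind its origin. Flared guides are 197 mm apart here and narrow to 97 mm at 73 mm behind the origin; they help only a little, so steer the box to the middle and square it up while pushing, before it meets the rollers.
- tray: Empty low grey plastic tray fixed to the table, 165 mm (own x) x 170 mm (own y), rim 16 mm high, walls 4 mm, floor 4 mm thick. Origin: centre of its underside. It is left or right of the hold-down; the like tray on the other side holds three foam brushes.
- paint_a: Closed paint bottle, 48 mm diameter, 140 mm high, loose, upright; origin centre of underside. Bystander.
- paint_b: Closed paint bottle, 48 mm diameter, 140 mm high, loose, upright; origin centre of underside. Bystander.
- paint_c: Closed paint bottle, 48 mm diameter, 120 mm high, loose, upright; origin centre of underside. Bystander.
- plaque: Flat wooden plaque 90 x 70 x 12 mm lying loose on the table; origin centre of underside. Bystander.
Mind the look-alikes: they are no part of the job. What is shaped like the lid but green is not meant.

How it is judged (in metres and radians):
On the way, in this order (a step that is already met when the one before it is completed fails the run):
1. the base is fully home in the hold-down, with the lid still down on it (x of base in the frame of holddown between -0.004 and 0.004 m and y of base in the frame of holddown between -0.006 and 0.006 m and height (world z) of base below 0.006 m and z of lid in the frame of base below 0.018 m), for 0.2 s.
2. the lid is clear of the sleeve, straight above the base, which is still home (x of base in the frame of holddown between -0.004 and 0.004 m and y of base in the frame of holddown between -0.006 and 0.006 m and height (world z) of base below 0.006 m and z of lid in the frame of base above 0.085 m and horizontal distance between lid and base below 0.025 m), for 0.05 s.
At the end, for the whole second after the job is handed in: The base is home in the hold-down (within 4 mm along the push direction, 6 mm across, flat on the table), the lid stands mouth down, flat on the floor of the empty tray with its centre within 40 mm of the tray's centre, and both are released and at rest (x of base in the frame of holddown between -0.004 and 0.004 m and y of base in the frame of holddown between -0.006 and 0.006 m and height (world z) of base below 0.006 m and horizontal distance between lid and tray below 0.04 m and z of lid in the frame of tray below 0.008 m and angle between lid's own z axis and vertical below 0.06 rad and linear speed of each of lid, base below 0.02 m/s and angle between base's own z axis and vertical below 0.04 rad); the robot touches nothing.
It fails at once if the lid was handled before the box was home (contact force between the fingers and lid above 3 N and x of base in the frame of holddown below -0.008 m).
It fails at once if the box was rammed into the hold-down (over 60 N) (contact force between base and holddown above 60 N).
It fails at once if the base left the table by over 12 mm or tipped, or the lid was tipped over 25 degrees (height (world z) of base above 0.012 m or angle between base's own z axis and vertical above 0.2 rad or angle between lid's own z axis and vertical above 0.44 rad).
It fails at once if the lid was banged or dropped onto the tray (over 50 N) (contact force between lid and tray above 50 N).
It fails at once if a bystander was displaced by more than 30 mm or toppled (distance of any of paint_a, paint_b, paint_c, plaque from where it was at the start of the episode above 0.03 m or angle between any of paint_a, paint_b, paint_c's own z axis and vertical above 0.5 rad).
It also fails if it takes over 66 s, if anything falls off the work surface, if the arm or the gripper's body presses on something with over 40 N, if the wrist force passes 120 N, or if a joint passes its speed limit or range.

## Working session

There is one attempt and no reset: what is moved stays moved. The work goes in short steps, Python scripts to look and compute and a tool call to move; the robot and the scene stay as the last step left them, time stands still between calls to the robot, and variables do not carry over. Pictures are saved under pics/ and viewed, and the job is handed in when it is done.

Besides the shell and the picture viewer there is one more tool, called after "Emit:" by a JSON object that holds its "name" and its "arguments". carry_out: Moves the arm, as the interface text tells. Its arguments: {"type":"object","properties":{"turn":{"type":"array"},"offset":{"type":"array"},"grip":{"type":"array"},"squeeze":{"type":"number"}},"required":["turn","offset","grip"]}

```bash
mkdir -p pics && ls && python3 - <<'E'
from bench import ctrl, viewer
import cv2,numpy as np
for n in("scene","top"):
    f=viewer.grab_frame(n); cv2.imwrite(f"pics/{n}0.png",f["frame"])
    R=cv2.Rodrigues(np.array(f["rvec"]))[0]; print(n,f["fx"],f["cx"],f["cy"],(-R.T@np.array(f["tvec"]).ravel()).round(1),R.round(3).tolist())
o=ctrl.get_obs(); print(o)
E
```

```text
pics
scene 434.9616578689404 316.85325916182643 199.41922630428363 [1205.6 -697.9  846.9] [[0.682, 0.731, 0.021], [0.483, -0.429, -0.764], [-0.549, 0.531, -0.645]]
top 470.2239393910276 321.0478921386476 201.78852553241347 [ 276.4  -51.2 1407.3] [[-0.143, -0.99, -0.005], [-0.97, 0.141, -0.199], [0.198, -0.024, -0.98]]
{'time': 0.1, 'joint_pos': array([-1.33397439e+00,  8.74024553e-02,  1.75217929e-01,  1.65978108e+00,
        1.24682131e-05,  1.57079418e+00]), 'qvel': array([ 0.000573  , -0.00237623,  0.00068091, -0.00025441, -0.00096008,
       -0.00021408]), 'joint_efforts': array([ 1.22986236e-03, -5.21562266e+01,  4.65651369e+01,  1.60404062e-02,
        6.43912495e-05, -9.74636180e-06]), 'ee_pos': array([ 129.0011704 , -534.48229569,  252.65771969]), 'tcp_rot': array([[-9.72088002e-01, -2.62209816e-04,  2.34616386e-01],
       [-2.34616532e-01,  1.13956898e-03, -9.72087334e-01],
       [-1.24707137e-05, -9.99999316e-01, -1.16928009e-03]]), 'contact_force': array([ 0.12861919, -1.40160812, -0.4122866 ]), 'torque': array([ 0.03928189, -0.00027941, -0.04385704]), 'width': 85.40230319417482}
```

View pics/scene0.png

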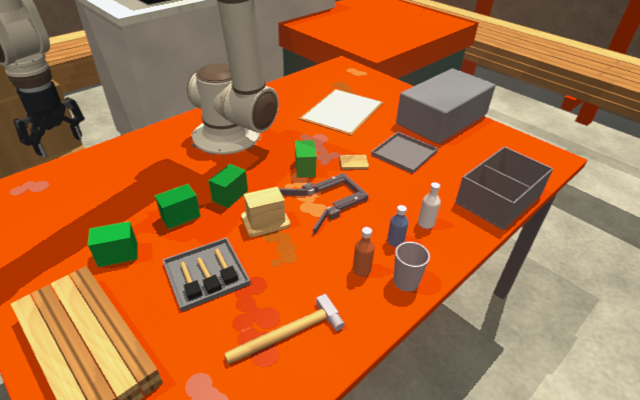

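View pics/top0.png

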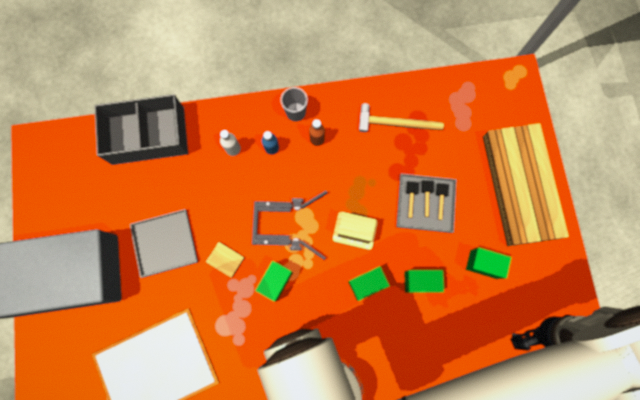

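The scene shows the wooden box at about (265,212), with the hold-down to its right and its mouth facing the box. In the top view the box is at about (355,230), the hold-down spans (252–325, 195–255), the empty tray is at (164,242) and the plaque at (225,259). I'll zoom in for measurement.

```bash
cat > h.py <<'E'
import cv2,numpy as np
from bench import ctrl, viewer
def grab(n):
    f=viewer.grab_frame(n); f["K"]=np.array([[f["fx"],0,f["cx"]],[0,f["fy"],f["cy"]],[0,0,1]]); f["R"]=cv2.Rodrigues(np.array(f["rvec"],float))[0]; f["t"]=np.array(f["tvec"],float).ravel(); return f
def proj(f,P): return cv2.projectPoints(np.array(P,float).reshape(-1,1,3),np.array(f["rvec"],float),f["t"],f["K"],None)[0].reshape(-1,2)
def unp(f,uv,z):
    uv=np.atleast_2d(np.array(uv,float)); d=np.c_[uv,np.ones(len(uv))]@np.linalg.inv(f["K"]).T@f["R"]; c=-f["R"].T@f["t"]
    return c+d*((z-c[2])/d[:,2])[:,None]
def crop(f,x0,y0,w,h,s,name):
    im=cv2.resize(f["frame"][y0:y0+h,x0:x0+w],None,fx=s,fy=s,interpolation=cv2.INTER_CUBIC)
    st=20
    for x in range((x0//st+1)*st,x0+w,st): cv2.putText(im,str(x),((x-x0)*s,9),0,.35,(255,255,255),1); cv2.line(im,((x-x0)*s,10),((x-x0)*s,16),(255,255,255),1)
    for y in range((y0//st+1)*st,y0+h,st): cv2.putText(im,str(y),(0,(y-y0)*s),0,.35,(255,255,255),1); cv2.line(im,(22,(y-y0)*s),(28,(y-y0)*s),(255,255,255),1)
    cv2.imwrite(name,im)
E
python3 - <<'E'
from h import *
f=grab("top"); crop(f,240,180,150,100,5,"pics/t1.png")
crop(f,120,190,130,90,5,"pics/t2.png")
f=grab("scene"); crop(f,230,160,150,90,5,"pics/s1.png")
E
```

```text
(no output)
```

View pics/t1.png

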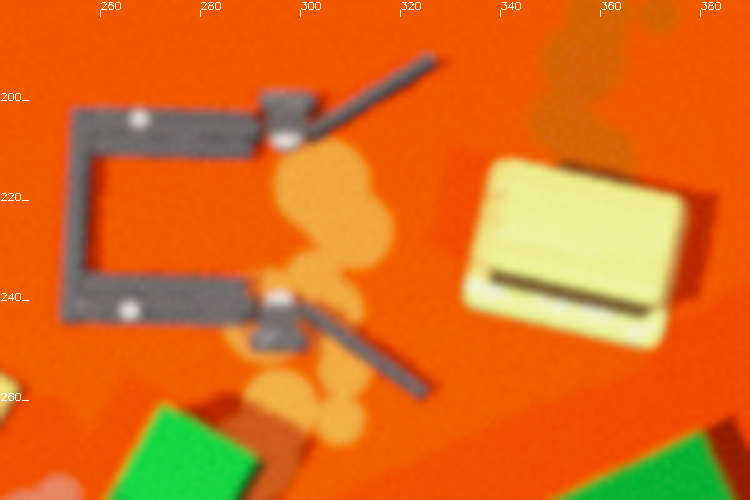

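View pics/t2.png

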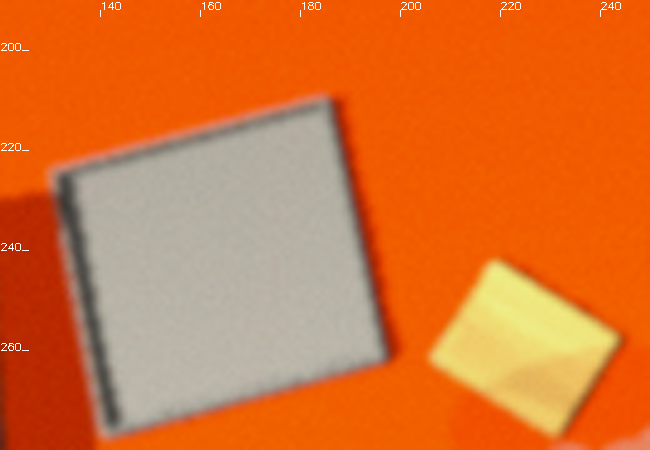

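View pics/s1.png

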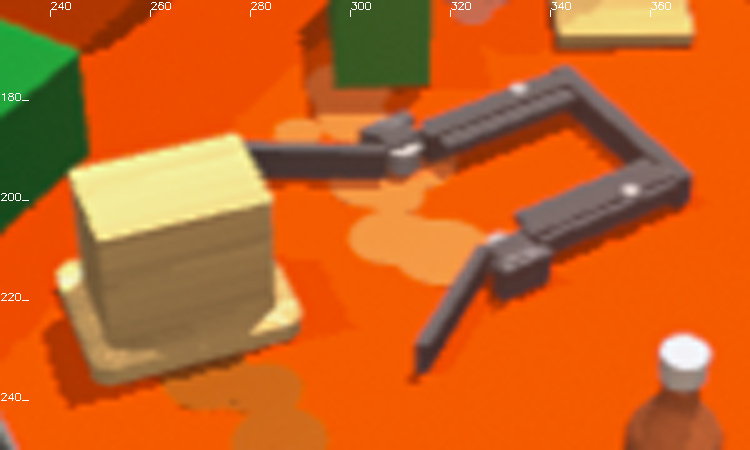

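```bash
python3 - <<'E'
from h import *
t=grab("top"); s=grab("scene")
def pr(n,f,uv,z): print(n,unp(f,uv,z)[:,:2].round(1).tolist())
pr("lid top t",t,[(340,212),(377,219.5),(370,243),(338,235)],91)
pr("lid top s",s,[(243.5,195),(277,187),(284,200),(249,208.5)],91)
pr("rollers t",t,[(297,208.3),(295.3,240)],20)
pr("rollers s",s,[(309,190),(328.5,207.5)],20)
pr("hd outer corners t",t,[(254.5,201.5),(252.5,245)],18)
pr("hd outer corners s",s,[(341,174),(367.5,195)],18)
pr("stop inner t",t,[(258,211),(257,235)],16)
pr("screws t",t,[(268,204),(266,242.3)],18)
pr("screws s",s,[(333.5,177.5),(356,198)],18)
pr("flare tips t",t,[(326,192),(325,259)],16)
pr("tray t",t,[(130.5,225),(185,210),(198,261),(142,277)],16)
pr("plaque t",t,[(218,242),(244,258),(231,278),(206,261)],12)
E
```

```text
lid top t [[504.7, -132.5], [468.3, -233.0], [405.3, -202.4], [440.5, -117.0]]
lid top s [[416.5, -212.5], [449.5, -122.7], [505.4, -143.9], [471.2, -234.2]]
rollers t [[546.8, -10.8], [452.8, 6.9]]
rollers s [[453.7, -5.6], [550.4, -17.5]]
hd outer corners t [[586.4, 113.4], [456.6, 134.4]]
hd outer corners s [[459.4, 126.5], [585.9, 111.4]]
stop inner t [[556.3, 106.5], [484.5, 118.0]]
screws t [[572.9, 74.0], [458.8, 93.8]]
screws s [[456.7, 95.7], [572.5, 75.2]]
flare tips t [[584.8, -104.4], [385.0, -72.1]]
tray t [[569.0, 489.6], [591.0, 323.9], [433.0, 299.1], [410.0, 466.0]]
plaque t [[481.0, 236.0], [422.7, 164.5], [370.0, 208.8], [430.0, 276.7]]
```

```bash
cat >> h.py <<'E'
from scipy.optimize import minimize
def rect(cx,cy,yaw,lx,ly,z,n=40):
    c,s=np.cos(yaw),np.sin(yaw); a=np.linspace(-1,1,n)
    p=np.r_[np.c_[a*lx,-ly+0*a],np.c_[a*lx,ly+0*a],np.c_[-lx+0*a,a*ly],np.c_[lx+0*a,a*ly]]/2
    return np.c_[cx+c*p[:,0]-s*p[:,1],cy+s*p[:,0]+c*p[:,1],z+0*p[:,0]]
def T(o,yaw,P):
    P=np.atleast_2d(np.array(P,float)); c,s=np.cos(yaw),np.sin(yaw)
    return np.c_[o[0]+c*P[:,0]-s*P[:,1],o[1]+s*P[:,0]+c*P[:,1],P[:,2]]
def gradmap(f,sig):
    im=cv2.GaussianBlur(f["frame"].astype(np.float32),(0,0),sig)
    g=np.hypot(cv2.Sobel(im,cv2.CV_32F,1,0),cv2.Sobel(im,cv2.CV_32F,0,1)); return g.max(2)
def samp(g,uv): return cv2.remap(g,uv[:,0].astype(np.float32)[None],uv[:,1].astype(np.float32)[None],cv2.INTER_LINEAR)[0]
def fitrect(fs,x0,lx,ly,z,extra=None):
    x=np.array(x0,float)
    for sig in (3,1.5,0.8):
        G=[gradmap(f,sig) for f in fs]
        def cost(p): return -sum(samp(g,proj(f,rect(p[0],p[1],p[2]/100,lx,ly,z))).clip(0,250).mean() for f,g in zip(fs,G))
        r=minimize(cost,x,method="Nelder-Mead",options=dict(initial_simplex=x+np.r_[np.zeros((1,3)),np.eye(3)*6])); x=r.x
    return x[0],x[1],x[2]/100,r.fun
def draw(f,sets,x0,y0,w,h,s,name):
    im=cv2.resize(f["frame"][y0:y0+h,x0:x0+w],None,fx=s,fy=s,interpolation=cv2.INTER_CUBIC)
    cols=[(255,0,0),(255,255,0),(255,0,255),(0,0,0),(255,255,255)]
    for i,P in enumerate(sets):
        for u,v in proj(f,P): cv2.circle(im,(int(round((u+.5-x0)*s)),int(round((v+.5-y0)*s))),1,cols[i%5],-1)
    cv2.imwrite(name,im)
E
python3 - <<'E'
from h import *
t=grab("top"); s=grab("scene")
for fs in ([t],[s],[t,s]): print("lid",np.round(fitrect(fs,(458,-175,122),96,62,91),3))
b=fitrect([t,s],(458,-175,122),96,62,91)
for fs in ([t],[s],[t,s]): print("tray",np.round(fitrect(fs,(500,395,140),165,170,16),3))
tr=fitrect([t,s],(500,395,140),165,170,16)
o=(510.5,52);y=np.radians(80)
H=[]
for sg in(1,-1):
    a=np.linspace(-38,62,40)[:,None]
    H.append(T(o,y,np.c_[a,a*0+35.5*sg,a*0+18]))
    a=np.linspace(-148,-73,30)[:,None]; H.append(T(o,y,np.c_[a,(98.5+(a+148)/75*(48.5-98.5))*sg,a*0+16]))
    th=np.linspace(0,6.28,30)[:,None]; H.append(T(o,y,np.c_[-58+10*np.cos(th),53.5*sg+10*np.sin(th),th*0+20]))
a=np.linspace(-35,35,30)[:,None]; H.append(T(o,y,np.c_[a*0+60,a,a*0+14]))
S=[np.vstack(H),rect(*b[:3],96,62,91),rect(*b[:3],120,92,0)]
draw(t,S,230,180,160,100,5,"pics/ot1.png"); draw(s,S,230,160,150,90,5,"pics/os1.png")
draw(t,[rect(*tr[:3],165,170,16)],110,190,130,100,5,"pics/ot2.png")
E
```

```text
lid [ 457.989 -173.497    1.236 -204.337]
lid [ 457.646 -175.972    1.194 -250.   ]
lid [ 457.809 -174.338    1.22  -453.504]
tray [ 502.484  397.66     1.7   -246.298]
tray [ 514.42   374.355    1.704 -236.649]
tray [ 504.225  396.811    1.697 -470.368]
```

View pics/ot1.png

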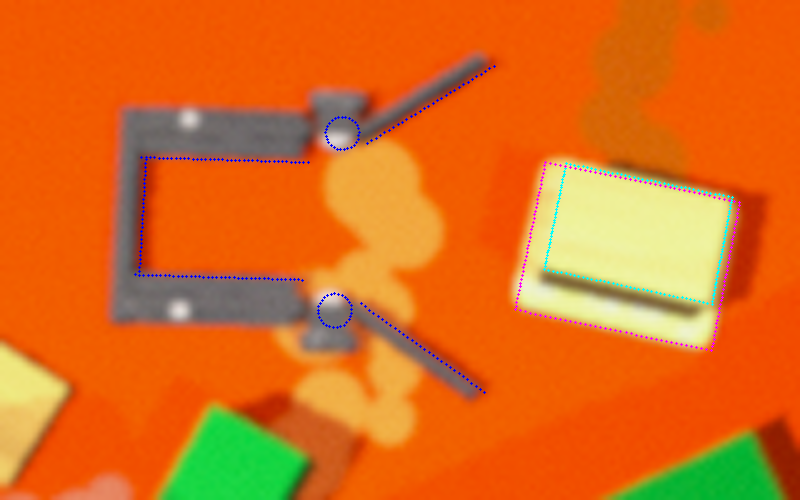

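View pics/os1.png

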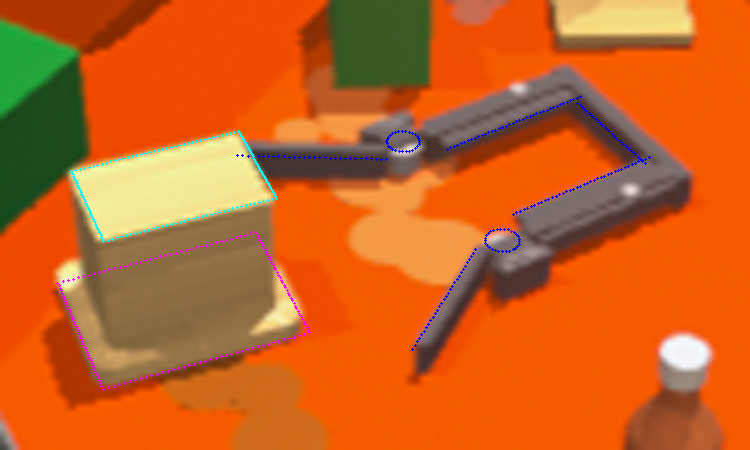

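View pics/ot2.png

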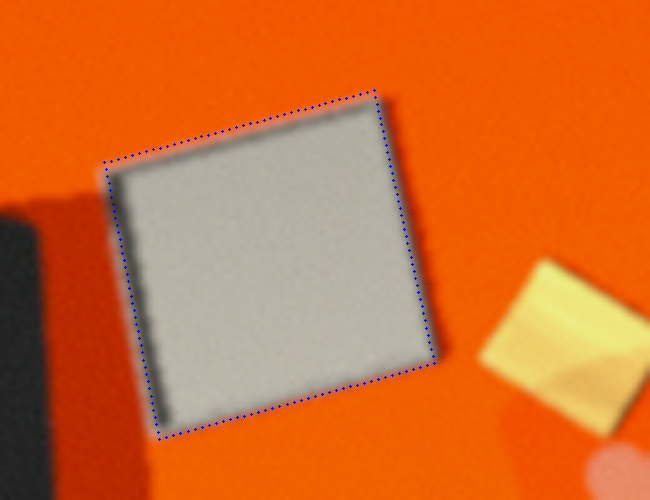

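```bash
python3 - <<'E'
from h import *
t=grab("top"); s=grab("scene")
print("brush tray",unp(t,[(401,176),(455,178),(453,232),(397,227)],16)[:,:2].round(0).tolist())
print("green",unp(t,[(349,288),(377,267),(389,284),(358,300)],80)[:,:2].round(0).tolist())
print("bottles",unp(t,[(227,132),(269,135),(316,124)],130)[:,:2].round(0).tolist())
E
```

```text
brush tray [[601.0, -338.0], [571.0, -500.0], [410.0, -461.0], [448.0, -299.0]]
green [[291.0, -126.0], [337.0, -212.0], [286.0, -237.0], [255.0, -145.0]]
bottles [[774.0, 155.0], [748.0, 37.0], [761.0, -101.0]]
```

```bash
cat >> h.py <<'E'
from scipy.spatial.transform import Rotation as Rot, Slerp
import json
def Rtool(head,tilt):
    "x back, y down leaning to push dir, z = right of heading"
    d=np.array([np.cos(head),np.sin(head),0]); up=np.array([0,0,1.])
    y=-np.cos(tilt)*up+np.sin(tilt)*d; z=np.array([np.sin(head),-np.cos(head),0]); return np.c_[np.cross(y,z),y,z]
def plan(way,pr=True):
    "way: list of (pos,R,n)"
    o=ctrl.get_obs(); p=np.array(o["ee_pos"]); R=np.array(o["tcp_rot"]); off=[];tu=[]
    for P,Q,n in way:
        sl=Slerp([0,1],Rot.from_matrix(np.array([R,Q]))); P=np.array(P,float)
        pp,RR=p,R
        for i in range(1,n+1):
            pn=p+(P-p)*i/n; Rn=sl(i/n).as_matrix()
            off.append((RR.T@(pn-pp)/10).round(2).tolist()); tu.append(Rot.from_matrix(RR.T@Rn).as_rotvec().round(3).tolist()); pp,RR=pn,Rn
        p,R=P,Q
    print("offset",off);print("turn",tu,len(off))
def st():
    o=ctrl.get_obs(); print("t",round(o["time"],2),"p",o["ee_pos"].round(1),"F",o["contact_force"].round(1),"w",round(o["width"],1),"M",o["torque"].round(2)); print(o["tcp_rot"].round(3).tolist(),o["joint_pos"].round(2)); return o
E
python3 - <<'E'
from h import *
h=1.22
plan([((426,-261,130),Rtool(h,0),8),((426,-261,70),Rtool(h,.32),3)])
E
```

```text
offset [[-4.41, 1.54, -2.45], [-4.68, 1.54, -1.9], [-4.88, 1.54, -1.31], [-5.0, 1.54, -0.7], [-5.05, 1.54, -0.08], [-5.02, 1.54, 0.54], [-4.92, 1.54, 1.15], [-4.74, 1.54, 1.74], [0.0, 2.0, 0.0], [0.21, 1.99, -0.0], [0.42, 1.95, -0.0]]
turn [[0.0, -0.123, 0.0], [0.0, -0.123, 0.0], [0.0, -0.123, 0.0], [0.0, -0.123, 0.0], [0.0, -0.123, 0.0], [0.0, -0.123, 0.0], [0.0, -0.123, 0.0], [0.0, -0.123, 0.0], [0.0, 0.0, 0.107], [0.0, 0.0, 0.107], [-0.0, -0.0, 0.107]] 11
```

Emit:
{"name": "carry_out", "arguments": {"turn": [[0,-0.123,0],[0,-0.123,0],[0,-0.123,0],[0,-0.123,0],[0,-0.123,0],[0,-0.123,0],[0,-0.123,0],[0,-0.123,0],[0,0,0.107],[0,0,0.107],[0,0,0.107],[0,0,0]], "offset": [[-4.4,1.54,-2.45],[-4.7,1.54,-1.9],[-4.9,1.54,-1.3],[-5,1.54,-0.7],[-5.05,1.54,-0.1],[-5,1.54,0.55],[-4.9,1.54,1.15],[-4.75,1.54,1.75],[0,1,0],[0,1,0],[0,1,0],[0,0,0]], "grip": [-0.29,-0.29,-0.29,-0.29,-0.29,-0.29,-0.29,-0.29,-0.29,-0.29,-0.29,-0.29]}}

```text
time: 2.0
ee_pos: [434.4, -243.6, 96.0]
tcp_rot: [[-0.29, 0.103, 0.952], [-0.902, 0.305, -0.307], [-0.321, -0.947, 0.004]]
contact_force: [-0.3, -0.8, -0.0]
width: 30.1
```

```bash
python3 - <<'E'
from h import *
st(); t=grab("top"); s=grab("scene")
b=(458,-174.5,1.22)
S=[rect(*b,96,62,91),rect(*b,120,92,0)]
crop(t,320,170,150,110,5,"pics/t3.png"); crop(s,180,130,160,120,5,"pics/s3.png")
plan([((426,-261,50),Rtool(1.22,.32),3)])
E
```

```text
t 2.0 p [ 434.4 -243.6   96. ] F [-0.3 -0.8 -0. ] w 30.1 M [-0.32  0.12 -0.03]
[[-0.29, 0.103, 0.952], [-0.902, 0.305, -0.307], [-0.321, -0.947, 0.004]] [-0.67  0.06 -0.19  1.44  0.31  1.19]
offset [[1.12, 1.29, -0.12], [1.12, 1.29, -0.11], [1.12, 1.29, -0.1]]
turn [[0.002, 0.013, -0.002], [0.002, 0.013, -0.002], [0.002, 0.013, -0.002]] 3
```

View pics/s3.png

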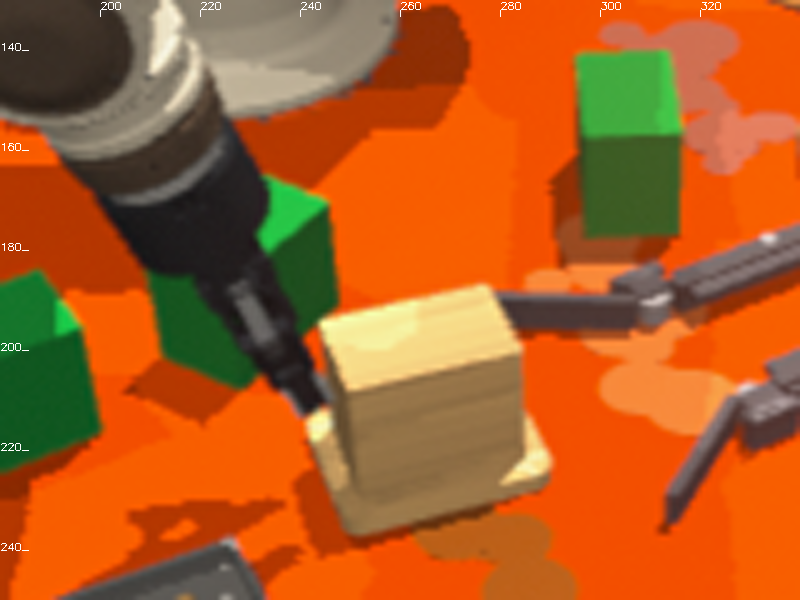

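View pics/t3.png

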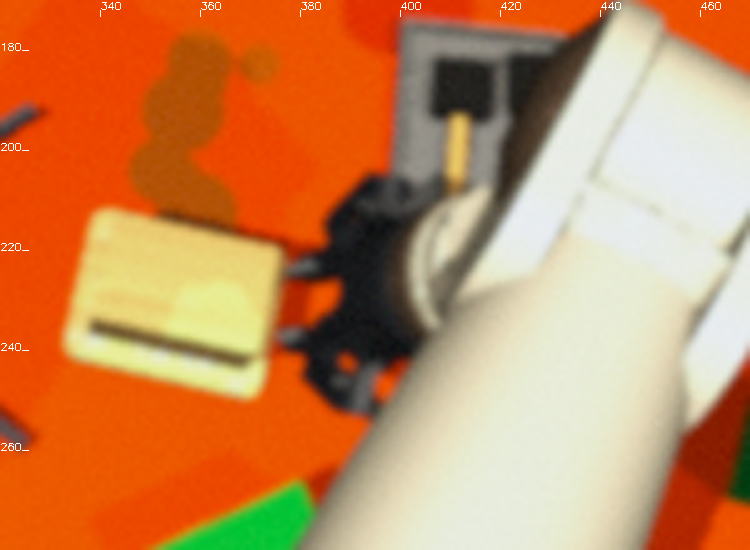

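The fingers, 30 mm apart, lean correctly behind the box, with the tip at about (241,210) in the scene view. I'll back off slightly, then go down.

Emit:
{"name": "carry_out", "arguments": {"turn": [[0,0.013,0],[0,0.013,0],[0,0.013,0],[0,0,0]], "offset": [[2.0,-0.4,-0.12],[0.8,2.1,-0.1],[0.6,2.1,-0.1],[0,0,0]], "grip": [-0.29,-0.29,-0.29,-0.29]}}

```text
time: 2.6
ee_pos: [426.2, -265.0, 52.5]
tcp_rot: [[-0.325, 0.105, 0.94], [-0.893, 0.293, -0.342], [-0.311, -0.95, -0.001]]
contact_force: [-0.3, -0.0, 0.0]
width: 30.6
```

```bash
python3 - <<'E'
from h import *
st(); t=grab("top"); s=grab("scene")
crop(s,180,150,160,110,5,"pics/s4.png")
plan([((426,-261,38),Rtool(1.22,.32),2),((426,-261,26),Rtool(1.22,.32),3)])
E
```

```text
t 2.6 p [ 426.2 -265.    52.5] F [-0.3 -0.   0. ] w 30.6 M [-0.22  0.08  0.  ]
[[-0.325, 0.105, 0.94], [-0.893, 0.293, -0.342], [-0.311, -0.95, -0.001]] [-0.71  0.09 -0.23  1.36  0.29  1.19]
offset [[0.07, 0.83, -0.13], [0.07, 0.83, -0.13], [0.13, 0.38, 0.0], [0.13, 0.38, 0.0], [0.13, 0.38, 0.0]]
turn [[-0.0, 0.001, 0.002], [-0.0, 0.001, 0.002], [-0.0, -0.0, 0.0], [0.0, 0.0, 0.0], [0.0, 0.0, 0.0]] 5
```

View pics/s4.png

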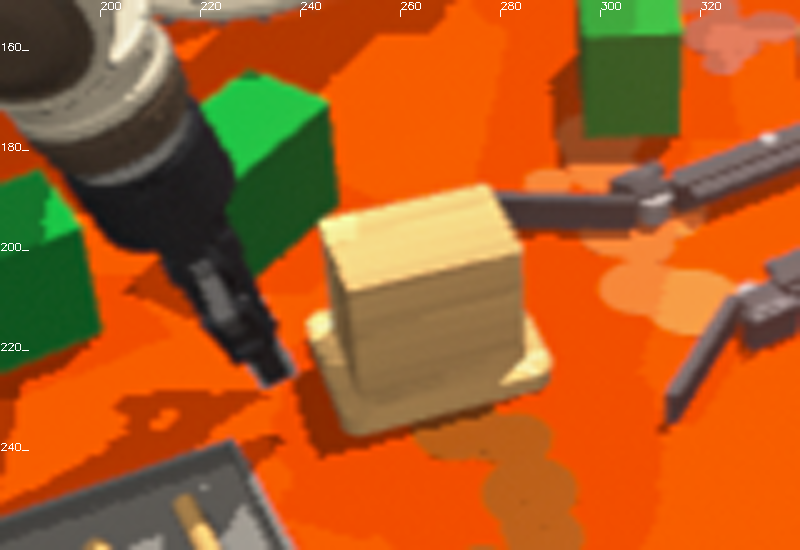

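Emit:
{"name": "carry_out", "arguments": {"turn": [[0,0,0],[0,0,0],[0,0,0],[0,0,0]], "offset": [[0.2,0.75,-0.05],[0.2,0.75,-0.05],[0.12,0.38,0],[0,0,0]], "grip": [-0.29,-0.29,-0.29,-0.29]}}

```text
time: 3.2
ee_pos: [427.2, -265.1, 35.3]
tcp_rot: [[-0.323, 0.109, 0.94], [-0.894, 0.289, -0.341], [-0.309, -0.951, 0.004]]
contact_force: [0.3, 0.8, -0.0]
width: 30.2
```

Emit:
{"name": "carry_out", "arguments": {"turn": [[0,0,0],[0,0,0]], "offset": [[0.08,0.28,0],[0,0,0]], "grip": [-0.29,-0.29]}}

```text
time: 3.45
ee_pos: [427.3, -265.0, 32.3]
tcp_rot: [[-0.323, 0.109, 0.94], [-0.895, 0.289, -0.341], [-0.309, -0.951, 0.004]]
contact_force: [-1.0, -0.1, 0.6]
width: 30.3
```

Emit:
{"name": "carry_out", "arguments": {"turn": [[0,0,0],[0,0,0]], "offset": [[0.08,0.28,0],[0,0,0]], "grip": [-0.29,-0.29]}}

```text
time: 3.7
ee_pos: [427.4, -264.9, 29.3]
tcp_rot: [[-0.323, 0.109, 0.94], [-0.895, 0.289, -0.341], [-0.309, -0.951, 0.005]]
contact_force: [0.1, 0.5, 0.1]
width: 30.5
```

```bash
python3 - <<'E'
from h import *
o=st(); t=grab("top"); s=grab("scene")
p=o["ee_pos"];R=o["tcp_rot"]
c=[p+R@np.array([sx*11,22,sz*(15+sw*14)]) for sx in(-1,1) for sz in(-1,1) for sw in (0,1)]
print(np.round(c,1).tolist())
draw(s,[np.array(c)],200,170,130,90,6,"pics/s5.png")
E
```

```text
t 3.7 p [ 427.4 -264.9   29.3] F [0.1 0.5 0.1] w 30.5 M [-0.31  0.08  0.05]
[[-0.323, 0.109, 0.94], [-0.895, 0.289, -0.341], [-0.309, -0.951, 0.005]] [-0.71  0.1  -0.27  1.31  0.3   1.19]
[[419.2, -243.6, 11.7], [406.1, -238.9, 11.7], [447.4, -253.9, 11.9], [460.6, -258.6, 11.9], [412.1, -263.3, 4.9], [399.0, -258.5, 4.9], [440.3, -273.5, 5.1], [453.5, -278.3, 5.1]]
```

View pics/s5.png

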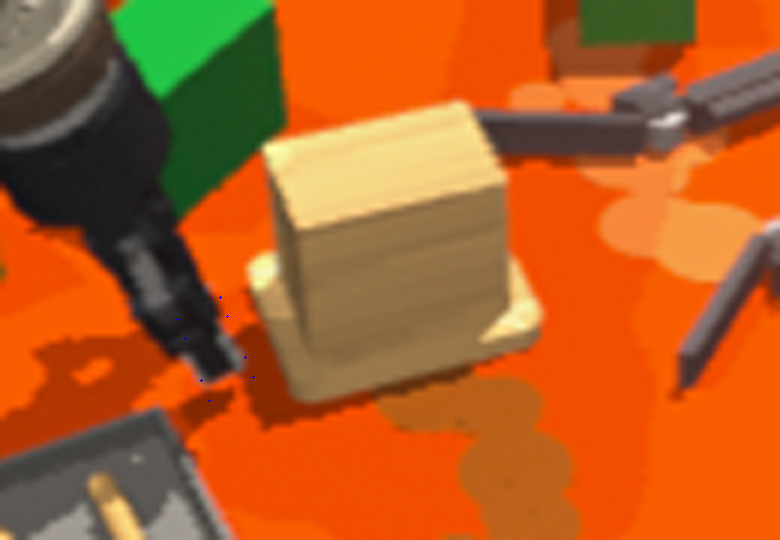

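The visible tip, at (205–243, 362–382) in the crop, is close to the predicted 22 mm length or a little shorter. I'll go down carefully until it touches.

Emit:
{"name": "carry_out", "arguments": {"turn": [[0,0,0],[0,0,0]], "offset": [[0.06,0.2,0],[0,0,0]], "grip": [-0.29,-0.29]}}

```text
time: 4.05
ee_pos: [427.6, -265.0, 27.5]
tcp_rot: [[-0.323, 0.11, 0.94], [-0.895, 0.289, -0.341], [-0.309, -0.951, 0.005]]
contact_force: [0.6, 0.0, -0.3]
width: 30.2
```

Emit:
{"name": "carry_out", "arguments": {"turn": [[0,0,0],[0,0,0]], "offset": [[0.06,0.2,0],[0,0,0]], "grip": [-0.29,-0.29]}}

```text
time: 4.3
ee_pos: [427.6, -265.0, 25.2]
tcp_rot: [[-0.323, 0.11, 0.94], [-0.895, 0.289, -0.341], [-0.309, -0.951, 0.005]]
contact_force: [-0.6, 0.0, 0.3]
width: 30.7
```

Emit:
{"name": "carry_out", "arguments": {"turn": [[0,0,0],[0,0,0]], "offset": [[0.06,0.2,0],[0,0,0]], "grip": [-0.29,-0.29]}}

```text
time: 4.55
ee_pos: [427.8, -265.0, 23.1]
tcp_rot: [[-0.323, 0.11, 0.94], [-0.895, 0.289, -0.341], [-0.309, -0.951, 0.005]]
contact_force: [0.7, 0.6, -0.4]
width: 30.0
```

Emit:
{"name": "carry_out", "arguments": {"turn": [[0,0,0],[0,0,0]], "offset": [[0.05,0.15,0],[0,0,0]], "grip": [-0.29,-0.29]}}

```text
time: 4.8
ee_pos: [427.9, -265.1, 22.9]
tcp_rot: [[-0.323, 0.111, 0.94], [-0.895, 0.289, -0.341], [-0.309, -0.951, 0.006]]
contact_force: [-2.1, -0.4, 0.8]
width: 30.5
```

Emit:
{"name": "carry_out", "arguments": {"turn": [[0,0,0],[0,0,0]], "offset": [[0.05,0.15,0],[0,0,0]], "grip": [-0.29,-0.29]}}

```text
time: 5.05
ee_pos: [427.9, -265.1, 22.9]
tcp_rot: [[-0.323, 0.112, 0.94], [-0.894, 0.289, -0.342], [-0.309, -0.951, 0.007]]
contact_force: [-1.6, -0.2, 1.4]
width: 30.2
```

Contact came at TCP z = 22.9. I'll raise 1.2 mm, centre on the foot and advance to a small gap.

Emit:
{"name": "carry_out", "arguments": {"turn": [[0,0,0],[0,0,0],[0,0,0],[0,0,0]], "offset": [[-0.05,-0.12,-0.28],[-0.48,0.15,0],[-0.48,0.15,0],[0,0,0]], "grip": [-0.29,-0.29,-0.29,-0.29]}}

```text
time: 5.55
ee_pos: [428.7, -253.7, 23.7]
tcp_rot: [[-0.323, 0.111, 0.94], [-0.894, 0.289, -0.341], [-0.309, -0.951, 0.006]]
contact_force: [-0.1, -0.5, 0.3]
width: 29.9
```

```bash
python3 - <<'E'
from h import *
o=st(); t=grab("top"); s=grab("scene")
crop(s,200,160,120,90,6,"pics/s6.png"); crop(t,320,190,110,80,6,"pics/t6.png")
print(fitrect([t,s],(458,-175,122),96,62,91))
E
```

```text
t 5.55 p [ 428.7 -253.7   23.7] F [-0.1 -0.5  0.3] w 29.9 M [-0.19  0.07 -0.06]
[[-0.323, 0.111, 0.94], [-0.894, 0.289, -0.341], [-0.309, -0.951, 0.006]] [-0.69  0.09 -0.29  1.29  0.3   1.21]
(np.float64(458.12502571203703), np.float64(-175.35632773818514), np.float64(1.2089788687703804), np.float64(-450.0390625))
```

View pics/s6.png

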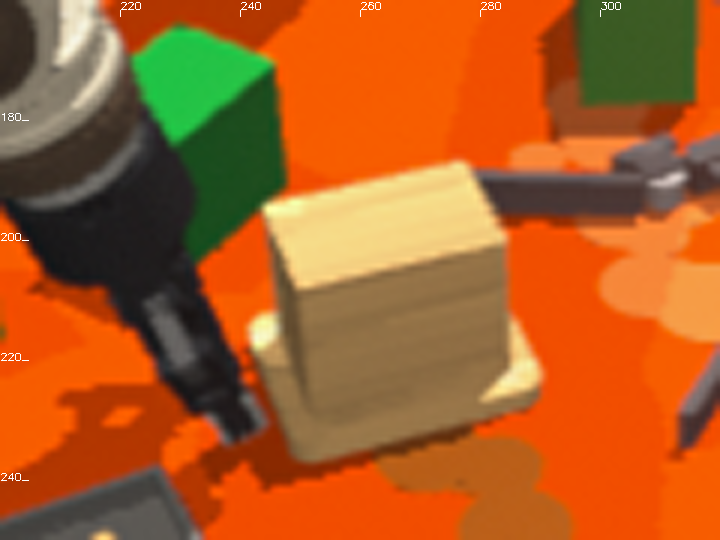

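View pics/t6.png

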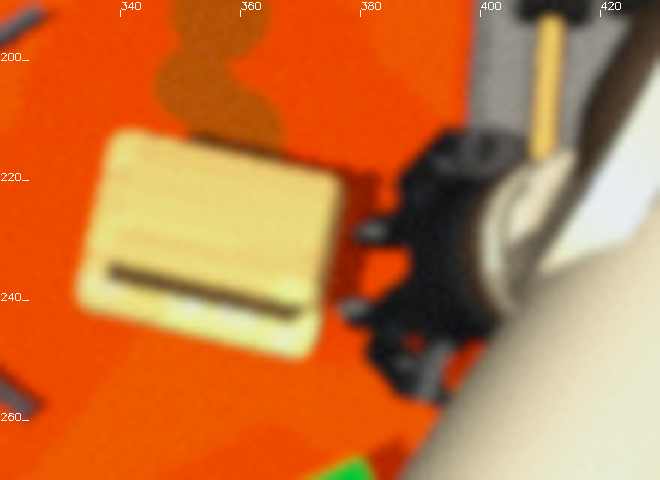

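Emit:
{"name": "carry_out", "arguments": {"turn": [[0,0,0],[0,0,0],[0,0,0],[0,0,0],[0,0,0]], "offset": [[-0.43,0.14,0],[-0.43,0.14,0],[-0.43,0.14,0],[-0.43,0.14,0],[-0.43,0.14,0]], "grip": [-0.29,-0.29,-0.29,-0.29,-0.29]}}

```text
time: 6.28
ee_pos: [436.8, -233.3, 23.7]
tcp_rot: [[-0.324, 0.111, 0.939], [-0.895, 0.285, -0.343], [-0.306, -0.952, 0.007]]
contact_force: [-1.6, -5.3, -0.3]
width: 30.2
```

```bash
python3 - <<'E'
from h import *
o=st(); t=grab("top"); s=grab("scene")
crop(s,200,160,120,90,6,"pics/s7.png")
b=fitrect([t,s],(461,-165,122),96,62,91); print(b)
O=np.array([509.8,52]);c,sn=np.cos(np.radians(80)),np.sin(np.radians(80));d=np.array(b[:2])-O; print("hd",c*d[0]+sn*d[1],-sn*d[0]+c*d[1],np.degrees(b[2])-80)
E
```

```text
t 6.28 p [ 436.8 -233.3   23.7] F [-1.6 -5.3 -0.3] w 30.2 M [-1.16  0.35  0.06]
[[-0.324, 0.111, 0.939], [-0.895, 0.285, -0.343], [-0.306, -0.952, 0.007]] [-0.65  0.07 -0.32  1.27  0.3   1.26]
(np.float64(462.1829307789633), np.float64(-161.28121054109747), np.float64(1.2492254279996808), np.float64(-454.36968994140625))
hd -218.30960700877495 9.857765403537464 -8.424655315194386
```

View pics/s7.png

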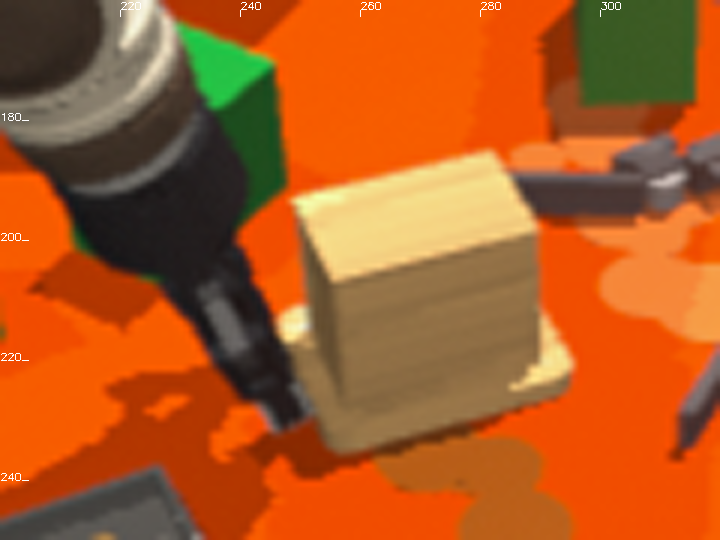

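```bash
cat > push.py <<'E'
from h import *
import sys
O=np.array([509.8,52]); H0=np.radians(80); TILT=.312
def tohd(xy):
    d=np.array(xy)-O;c,s=np.cos(H0),np.sin(H0); return c*d[0]+s*d[1],-s*d[0]+c*d[1]
def base_from_tcp(o,L=76.4):
    z=o["tcp_rot"][:,2]; h=np.arctan2(z[0],-z[1]); return o["ee_pos"][:2]+L*np.array([np.cos(h),np.sin(h)]),h
def pushplan(heads,step,z,L=76.4):
    o=ctrl.get_obs(); b,h=base_from_tcp(o,L); w=[]
    for hh in heads:
        hm=np.radians(80+hh); d=lambda a:np.array([np.cos(a),np.sin(a)])
        b=b+step*d((h+hm)/2); h=hm
        p=b-L*d(h); w.append(((p[0],p[1],z),Rtool(h,TILT),1))
    print("end hd",np.round(tohd(b),1)); plan(w)
E
python3 - <<'E'
from push import *
pushplan([-10,-10,-10]+list(-10+np.arange(1,18)*.6),5,23.7)
E
```

```text
end hd [-118.6   -0.8]
offset [[-0.47, 0.16, 0.0], [-0.48, 0.15, -0.0], [-0.48, 0.15, -0.0], [-0.48, 0.15, 0.08], [-0.48, 0.15, 0.08], [-0.48, 0.15, 0.08], [-0.48, 0.15, 0.08], [-0.48, 0.15, 0.08], [-0.48, 0.15, 0.08], [-0.48, 0.15, 0.08], [-0.48, 0.15, 0.08], [-0.48, 0.15, 0.08], [-0.48, 0.15, 0.08], [-0.48, 0.15, 0.08], [-0.48, 0.15, 0.08], [-0.48, 0.15, 0.08], [-0.48, 0.15, 0.08], [-0.48, 0.15, 0.08], [-0.48, 0.15, 0.08], [-0.48, 0.15, 0.08]]
turn [[-0.007, 0.002, 0.0], [0.0, -0.0, -0.0], [0.0, -0.0, -0.0], [-0.003, -0.01, 0.0], [-0.003, -0.01, -0.0], [-0.003, -0.01, 0.0], [-0.003, -0.01, 0.0], [-0.003, -0.01, 0.0], [-0.003, -0.01, 0.0], [-0.003, -0.01, 0.0], [-0.003, -0.01, -0.0], [-0.003, -0.01, 0.0], [-0.003, -0.01, 0.0], [-0.003, -0.01, 0.0], [-0.003, -0.01, 0.0], [-0.003, -0.01, -0.0], [-0.003, -0.01, -0.0], [-0.003, -0.01, -0.0], [-0.003, -0.01, 0.0], [-0.003, -0.01, 0.0]] 20
```

Emit:
{"name": "carry_out", "arguments": {"turn": [[-0.007,0.002,0],[0,0,0],[-0.003,-0.01,0],[-0.003,-0.01,0],[-0.003,-0.01,0],[-0.003,-0.01,0],[-0.003,-0.01,0],[-0.003,-0.01,0],[-0.003,-0.01,0],[-0.003,-0.01,0]], "offset": [[-0.48,0.15,0],[-0.48,0.15,0],[-0.48,0.15,0.08],[-0.48,0.15,0.08],[-0.48,0.15,0.08],[-0.48,0.15,0.08],[-0.48,0.15,0.08],[-0.48,0.15,0.08],[-0.48,0.15,0.08],[-0.48,0.15,0.08]], "grip": [-0.29,-0.29,-0.29,-0.29,-0.29,-0.29,-0.29,-0.29,-0.29,-0.29]}}

```text
time: 7.62
ee_pos: [459.7, -184.2, 23.8]
tcp_rot: [[-0.244, 0.079, 0.966], [-0.92, 0.296, -0.257], [-0.306, -0.952, 0.001]]
contact_force: [-1.6, -4.6, -1.0]
width: 30.3
```

```bash
python3 - <<'E'
from push import *
o=st(); t=grab("top"); s=grab("scene")
b,h=base_from_tcp(o); print("tcp-based",b.round(1),np.round(tohd(b),1),np.degrees(h)-80)
for fs in([t],[s],[t,s]):
    f=fitrect(fs,(b[0],b[1],h*100),96,62,91); print(np.round(f,2),np.round(tohd(f[:2]),1),np.degrees(f[2])-80)
S=[rect(*b,h,96,62,91),rect(*b,h,120,92,0)]
draw(t,S,240,180,160,100,5,"pics/t8.png");draw(s,S,230,150,150,100,5,"pics/s8.png")
E
```

```text
t 7.62 p [ 459.7 -184.2   23.8] F [-1.6 -4.6 -1. ] w 30.3 M [-1.19  0.28 -0.06]
[[-0.244, 0.079, 0.966], [-0.92, 0.296, -0.257], [-0.306, -0.952, 0.001]] [-0.54  0.07 -0.31  1.27  0.3   1.28]
tcp-based [ 479.4 -110.3] [-165.1    1.8] -4.891221989660593
[ 478.76 -109.48    1.35 -202.64] [-164.4    2.5] -2.7825083467562735
[ 478.04 -110.77    1.28 -249.93] [-165.8    3. ] -6.928916079031069
[ 479.07 -109.97    1.33 -450.55] [-164.8    2.1] -3.8006891852252807
```

View pics/t8.png

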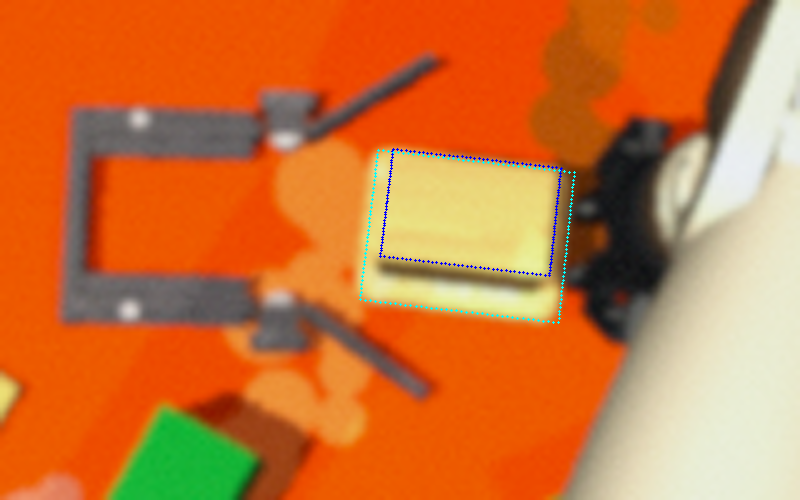

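View pics/s8.png

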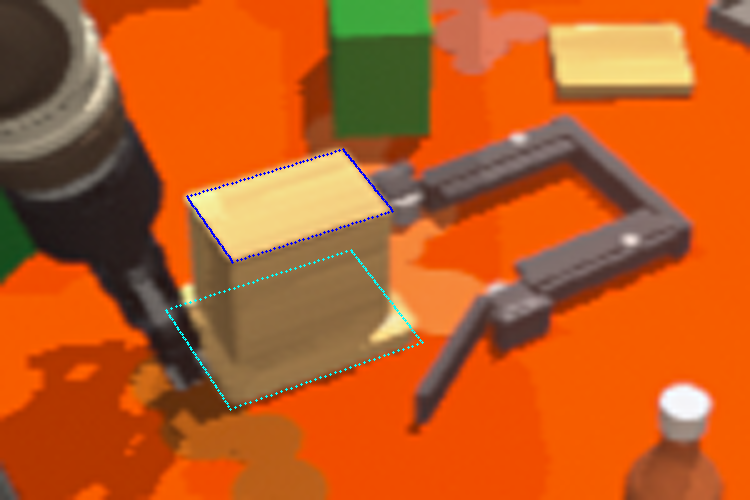

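The overlay fits: the box is flush with the fingers at hold-down x −165, y +2 and heading −4.9°. I'll continue the curve.

```bash
python3 - <<'E'
from push import *
pushplan(list(-4.9+np.arange(1,9)*.62),5,23.8)
E
```

```text
end hd [-1.247e+02  1.000e-01]
offset [[-0.47, 0.16, 0.08], [-0.48, 0.15, 0.08], [-0.48, 0.15, 0.08], [-0.48, 0.15, 0.08], [-0.48, 0.15, 0.08], [-0.48, 0.15, 0.08], [-0.48, 0.15, 0.08], [-0.48, 0.15, 0.08]]
turn [[-0.004, -0.01, -0.0], [-0.003, -0.01, -0.0], [-0.003, -0.01, -0.0], [-0.003, -0.01, -0.0], [-0.003, -0.01, -0.0], [-0.003, -0.01, -0.0], [-0.003, -0.01, 0.0], [-0.003, -0.01, -0.0]] 8
```

Emit:
{"name": "carry_out", "arguments": {"turn": [[-0.003,-0.01,0],[-0.003,-0.01,0],[-0.003,-0.01,0],[-0.003,-0.01,0],[-0.003,-0.01,0],[-0.003,-0.01,0],[-0.003,-0.01,0],[-0.003,-0.01,0]], "offset": [[-0.48,0.15,0.08],[-0.48,0.15,0.08],[-0.48,0.15,0.08],[-0.48,0.15,0.08],[-0.48,0.15,0.08],[-0.48,0.15,0.08],[-0.48,0.15,0.08],[-0.48,0.15,0.08]], "grip": [-0.29,-0.29,-0.29,-0.29,-0.29,-0.29,-0.29,-0.29]}}

```text
time: 8.72
ee_pos: [475.6, -143.6, 24.0]
tcp_rot: [[-0.161, 0.054, 0.985], [-0.938, 0.302, -0.17], [-0.306, -0.952, 0.002]]
contact_force: [-1.0, -4.3, -2.4]
width: 30.8
```

```bash
python3 - <<'E'
from push import *
o=st(); t=grab("top"); s=grab("scene")
b,h=base_from_tcp(o); print("tcp-based",b.round(1),np.round(tohd(b),1),np.degrees(h)-80)
for fs in([t],[s],[t,s]):
    f=fitrect(fs,(b[0],b[1],h*100),96,62,91); print(np.round(f,2),np.round(tohd(f[:2]),1),np.degrees(f[2])-80)
S=[rect(*b,h,96,62,91),rect(*b,h,120,92,0)]
Hm=[]
for sg in(1,-1):
    a=np.linspace(-38,62,40)[:,None]
    Hm.append(T(O,H0,np.c_[a,a*0+35.5*sg,a*0+18]))
    a=np.linspace(-148,-73,30)[:,None]; Hm.append(T(O,H0,np.c_[a,(98.5+(a+148)/75*(48.5-98.5))*sg,a*0+18]))
    Hm.append(T(O,H0,[[-58,43.5*sg,18],[15,58*sg,18],[15,59*sg,18]]))
S+=[np.vstack(Hm)]
draw(t,S,240,180,130,100,6,"pics/t9.png");draw(s,S,250,150,130,100,6,"pics/s9.png")
E
```

```text
t 8.72 p [ 475.6 -143.6   24. ] F [-1.  -4.3 -2.4] w 30.8 M [-1.15  0.18 -0.05]
[[-0.161, 0.054, 0.985], [-0.938, 0.302, -0.17], [-0.306, -0.952, 0.002]] [-0.45  0.07 -0.31  1.27  0.3   1.28]
tcp-based [488.6 -68.3] [-122.2   -0. ] 0.21303059111943412
[ 489.52  -66.51    1.39 -197.71] [-120.2   -0.6] -0.36225215010070144
[ 487.93  -68.96    1.37 -250.  ] [-122.9    0.5] -1.541490978413961
[ 489.44  -66.86    1.4  -446.1 ] [-120.6   -0.6] 0.08403542609083559
```

View pics/t9.png

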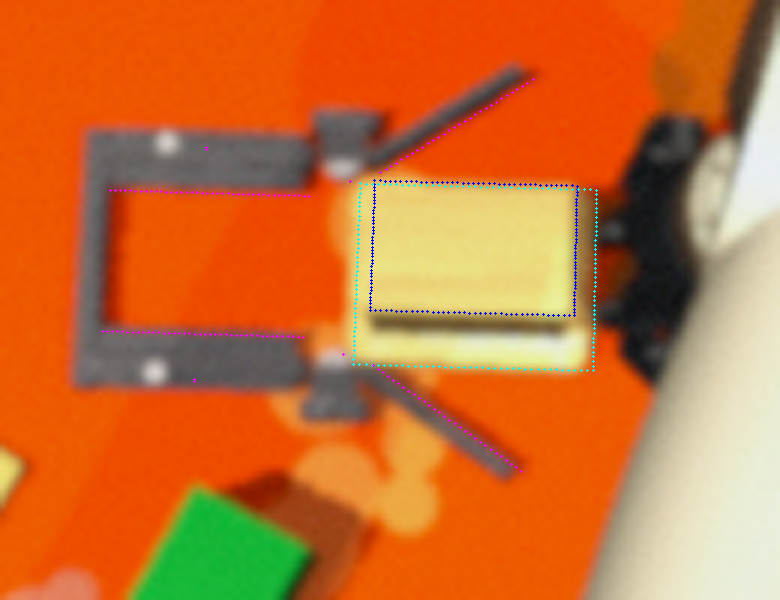

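View pics/s9.png

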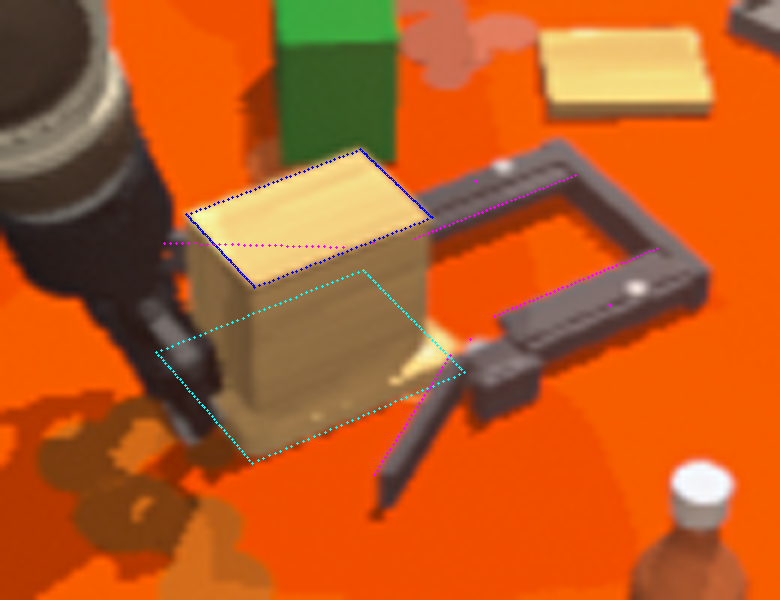

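The box is centred and square (y about 0, heading about 0) just before the rollers. I'll push straight on in small steps.

```bash
python3 - <<'E'
from push import *
pushplan([0]*4,5,23.9)
E
```

```text
end hd [-101.7   -0. ]
offset [[-0.47, 0.17, -0.03], [-0.48, 0.15, -0.0], [-0.48, 0.15, -0.0], [-0.48, 0.15, -0.0]]
turn [[-0.001, 0.005, -0.0], [-0.0, -0.0, -0.0], [-0.0, -0.0, -0.0], [-0.0, -0.0, -0.0]] 4
```

Emit:
{"name": "carry_out", "arguments": {"turn": [[0,0.002,0],[0,0,0],[0,0,0],[0,0,0],[0,0,0]], "offset": [[-0.48,0.16,0],[-0.48,0.16,0],[-0.48,0.16,0],[-0.48,0.16,0],[-0.48,0.16,0]], "grip": [-0.29,-0.29,-0.29,-0.29,-0.29]}}

```text
time: 9.45
ee_pos: [481.2, -122.2, 24.3]
tcp_rot: [[-0.167, 0.057, 0.984], [-0.94, 0.292, -0.176], [-0.297, -0.955, 0.005]]
contact_force: [-2.0, -8.5, -1.4]
width: 30.5
```

Emit:
{"name": "carry_out", "arguments": {"turn": [[0,0,0.004],[0,0,0.002],[0,0,0.002],[0,0,0],[0,0,0]], "offset": [[-0.48,0.18,0],[-0.48,0.17,0],[-0.48,0.17,0],[-0.48,0.16,0],[-0.48,0.16,0]], "grip": [-0.29,-0.29,-0.29,-0.29,-0.29]}}

```text
time: 10.07
ee_pos: [485.8, -100.6, 24.3]
tcp_rot: [[-0.171, 0.06, 0.984], [-0.94, 0.29, -0.181], [-0.296, -0.955, 0.007]]
contact_force: [-3.2, -8.5, 0.7]
width: 30.4
```

```bash
python3 - <<'E'
from push import *
o=st(); t=grab("top"); s=grab("scene")
b,h=base_from_tcp(o); print("tcp-based",b.round(1),np.round(tohd(b),1),np.degrees(h)-80)
for fs in([t],[s],[t,s]):
    f=fitrect(fs,(b[0],b[1],h*100),96,62,91); print(np.round(f,2),np.round(tohd(f[:2]),1),np.degrees(f[2])-80)
S=[rect(*b,h,96,62,91),rect(*b,h,120,92,12)]
draw(t,S,240,180,130,100,6,"pics/t10.png");draw(s,S,250,140,130,100,6,"pics/s10.png")
E
```

```text
t 10.07 p [ 485.8 -100.6   24.3] F [-3.2 -8.5  0.7] w 30.4 M [-1.95  0.49  0.  ]
[[-0.171, 0.06, 0.984], [-0.94, 0.29, -0.181], [-0.296, -0.955, 0.007]] [-0.36  0.03 -0.35  1.24  0.3   1.38]
tcp-based [499.6 -25.5] [-78.1  -3.4] -0.407909073298498
[ 499.73  -21.24    1.35 -226.92] [-73.9  -2.8] -2.4267712528213394
[ 499.09  -25.22    1.38 -248.99] [-77.9  -2.9] -0.7069723110530788
[ 499.99  -23.66    1.39 -460.45] [-76.2  -3.5] -0.4085860580866836
```

View pics/t10.png

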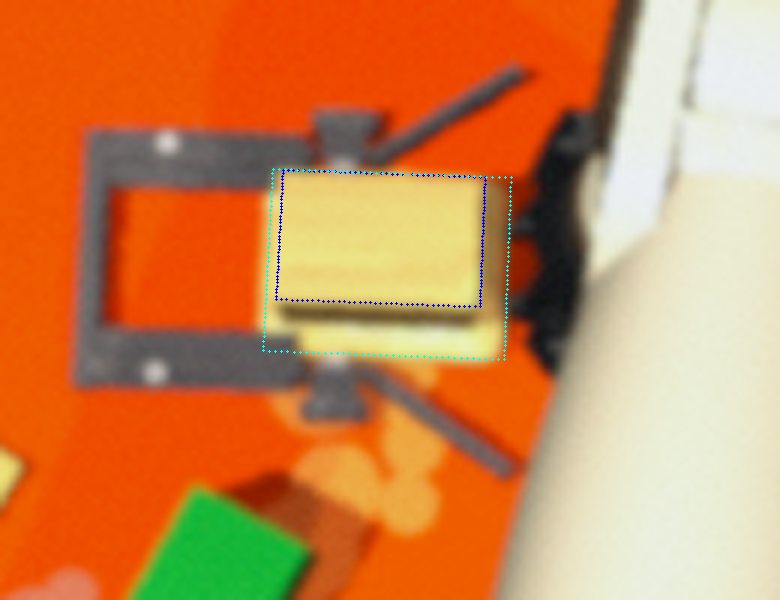

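View pics/s10.png

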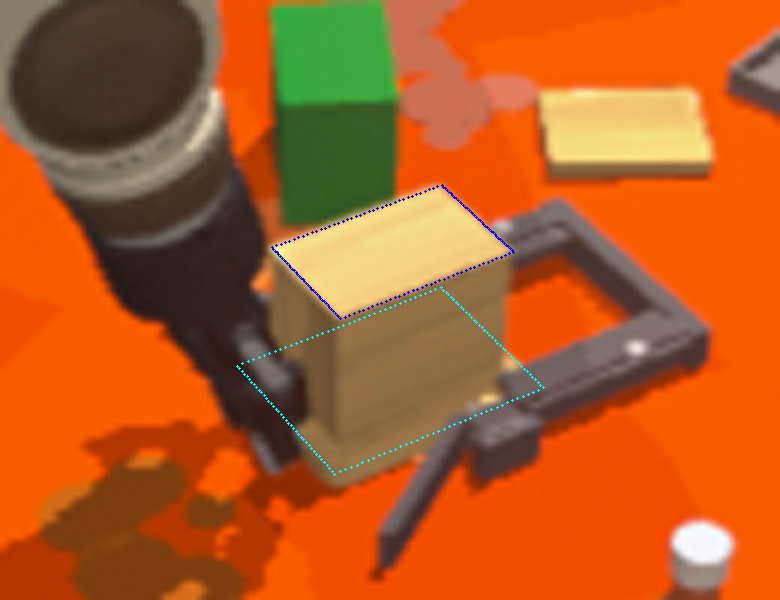

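The foot has passed between the rollers squarely and its front is under the lips (base x about −78). I'll continue.

Emit:
{"name": "carry_out", "arguments": {"turn": [[0,-0.003,0.004],[0,-0.002,0.002],[0,0,0.002],[0,0,0.002],[0,0,0.002],[0,0,0]], "offset": [[-0.48,0.19,0],[-0.48,0.18,0],[-0.48,0.17,0],[-0.48,0.16,0],[-0.48,0.16,0],[-0.48,0.16,0]], "grip": [-0.29,-0.29,-0.29,-0.29,-0.29,-0.29]}}

```text
time: 10.92
ee_pos: [490.9, -74.4, 24.3]
tcp_rot: [[-0.17, 0.063, 0.983], [-0.939, 0.291, -0.181], [-0.297, -0.955, 0.009]]
contact_force: [-1.4, -8.9, 1.0]
width: 30.4
```

Emit:
{"name": "carry_out", "arguments": {"turn": [[0,0,0.002],[0,0,0.002],[0,0,0],[0,0,0]], "offset": [[-0.48,0.17,0],[-0.48,0.16,0],[-0.48,0.16,0],[-0.48,0.16,0]], "grip": [-0.29,-0.29,-0.29,-0.29]}}

```text
time: 11.42
ee_pos: [493.8, -57.3, 24.3]
tcp_rot: [[-0.174, 0.063, 0.983], [-0.94, 0.287, -0.185], [-0.294, -0.956, 0.009]]
contact_force: [-3.3, -8.5, 1.6]
width: 30.3
```

```bash
sed -i 's/509.8,52/512.3,51.6/' push.py && python3 - <<'E'
from push import *
o=st(); t=grab("top"); s=grab("scene")
b,h=base_from_tcp(o); print("tcp-based",b.round(1),np.round(tohd(b),1),np.degrees(h)-80)
for fs in([t],[s],[t,s]):
    f=fitrect(fs,(b[0],b[1],h*100),96,62,91); print(np.round(f,2),np.round(tohd(f[:2]),1),np.degrees(f[2])-80)
S=[rect(*b,h,96,62,91)]
draw(t,S,240,180,130,100,6,"pics/t11.png");draw(s,S,250,130,130,100,6,"pics/s11.png")
E
```

```text
t 11.43 p [493.8 -57.3  24.3] F [-3.3 -8.5  1.6] w 30.3 M [-2.01  0.66  0.14]
[[-0.174, 0.063, 0.983], [-0.94, 0.287, -0.185], [-0.294, -0.956, 0.009]] [-0.27  0.01 -0.37  1.21  0.3   1.48]
tcp-based [508.   17.8] [-34.1  -1.6] -0.6722909330580222
[ 508.31   20.35    1.38 -245.44] [-31.5  -1.5] -0.6671016807546692
[ 507.26   17.28    1.38 -250.  ] [-34.7  -1. ] -0.8114094161376215
[ 507.98   20.27    1.39 -494.71] [-31.6  -1.2] -0.5084388518285294
```

View pics/t11.png

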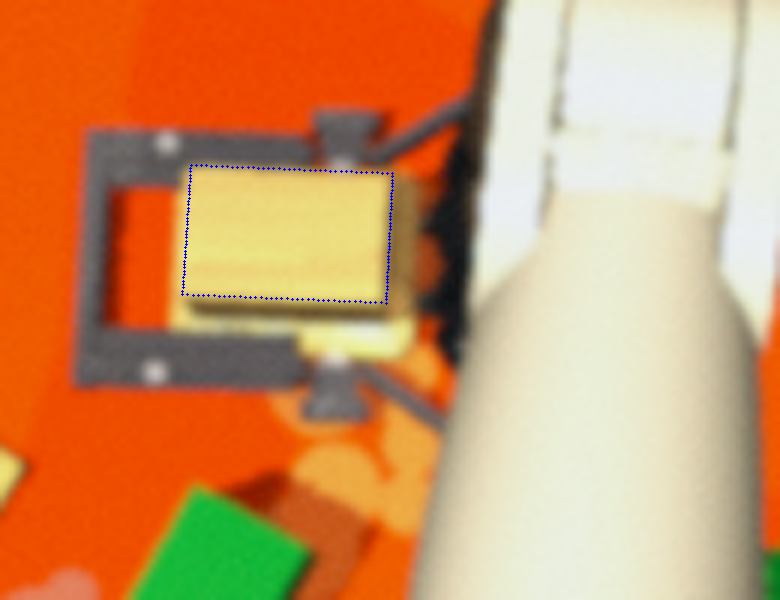

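View pics/s11.png

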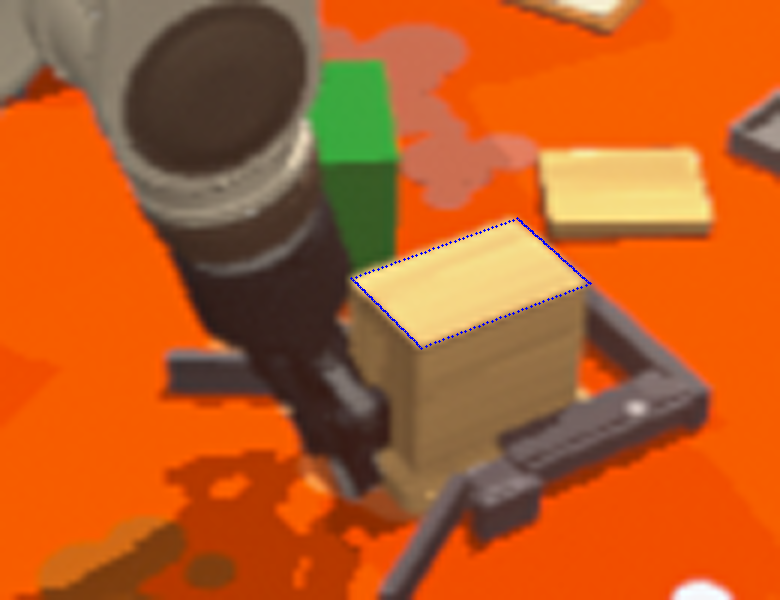

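Emit:
{"name": "carry_out", "arguments": {"turn": [[0,-0.003,0.004],[0,-0.002,0.002],[0,0,0.002],[0,0,0]], "offset": [[-0.48,0.17,0],[-0.48,0.16,0],[-0.48,0.16,0],[-0.48,0.16,0]], "grip": [-0.29,-0.29,-0.29,-0.29]}}

```text
time: 12.02
ee_pos: [496.9, -39.8, 24.4]
tcp_rot: [[-0.173, 0.064, 0.983], [-0.94, 0.288, -0.184], [-0.295, -0.956, 0.01]]
contact_force: [-2.9, -9.5, 2.1]
width: 30.4
```

Emit:
{"name": "carry_out", "arguments": {"turn": [[0,-0.002,0.004],[0,-0.002,0.002]], "offset": [[-0.4,0.15,0],[-0.4,0.14,0]], "grip": [-0.29,-0.29]}}

```text
time: 12.28
ee_pos: [498.1, -32.9, 24.3]
tcp_rot: [[-0.171, 0.065, 0.983], [-0.94, 0.29, -0.182], [-0.297, -0.955, 0.011]]
contact_force: [-1.6, -9.8, 2.2]
width: 30.5
```

Emit:
{"name": "carry_out", "arguments": {"turn": [[0,-0.002,0.002],[0,0,0.002]], "offset": [[-0.4,0.14,0],[-0.4,0.13,0]], "grip": [-0.29,-0.29]}}

```text
time: 12.52
ee_pos: [499.2, -25.8, 24.3]
tcp_rot: [[-0.171, 0.065, 0.983], [-0.939, 0.29, -0.182], [-0.297, -0.955, 0.012]]
contact_force: [-1.6, -5.5, 0.2]
width: 30.2
```

The force has dropped, so the rollers are snapping in behind the rear corners. I'll finish in gentle steps.

Emit:
{"name": "carry_out", "arguments": {"turn": [[0,0,0]], "offset": [[-0.3,0.1,0]], "grip": [-0.29]}}

```text
time: 12.65
ee_pos: [499.5, -23.0, 24.3]
tcp_rot: [[-0.172, 0.065, 0.983], [-0.94, 0.289, -0.183], [-0.296, -0.955, 0.011]]
contact_force: [-0.7, -5.5, 1.3]
width: 30.3
```

Emit:
{"name": "carry_out", "arguments": {"turn": [[0,0,0]], "offset": [[-0.3,0.1,0]], "grip": [-0.29]}}

```text
time: 12.78
ee_pos: [499.9, -21.9, 24.3]
tcp_rot: [[-0.173, 0.065, 0.983], [-0.941, 0.284, -0.185], [-0.291, -0.957, 0.012]]
contact_force: [-6.5, -27.4, 5.6]
width: 30.6
```

Emit:
{"name": "carry_out", "arguments": {"turn": [[0,0,0]], "offset": [[-0.3,0.1,0]], "grip": [-0.29]}}

```text
time: 12.9
ee_pos: [500.0, -21.8, 24.4]
tcp_rot: [[-0.176, 0.064, 0.982], [-0.942, 0.277, -0.187], [-0.284, -0.959, 0.012]]
contact_force: [-8.4, -28.9, 8.0]
width: 30.2
```

There's a hard stop at about 30 N, with no movement on the last step. I'll check with the cameras.

```bash
python3 - <<'E'
from push import *
o=st(); t=grab("top"); s=grab("scene")
b,h=base_from_tcp(o); print("tcp-based",b.round(1),np.round(tohd(b),1),np.degrees(h)-80)
for fs in([t],[s],[t,s]):
    f=fitrect(fs,(b[0],b[1],h*100),96,62,91); print(np.round(f,2),np.round(tohd(f[:2]),1),np.degrees(f[2])-80)
S=[rect(*b,h,96,62,91)]
draw(t,S,240,180,130,100,6,"pics/t12.png");draw(s,S,250,120,130,100,6,"pics/s12.png")
E
```

```text
t 12.9 p [500.  -21.8  24.4] F [ -8.4 -28.9   8. ] w 30.2 M [-5.19  1.92  0.37]
[[-0.176, 0.064, 0.982], [-0.942, 0.277, -0.187], [-0.284, -0.959, 0.012]] [-0.19 -0.01 -0.39  1.18  0.29  1.57]
tcp-based [514.3  53.3] [ 2.  -1.7] -0.8037765288058694
[ 513.93   55.65    1.4  -249.42] [ 4.3 -0.9] 0.4093666444758952
[ 513.63   51.43    1.37 -218.58] [ 0.1 -1.3] -1.7109587355856348
[ 513.7    54.06    1.38 -464.87] [ 2.7 -0.9] -0.7070653903461022
```

View pics/t12.png

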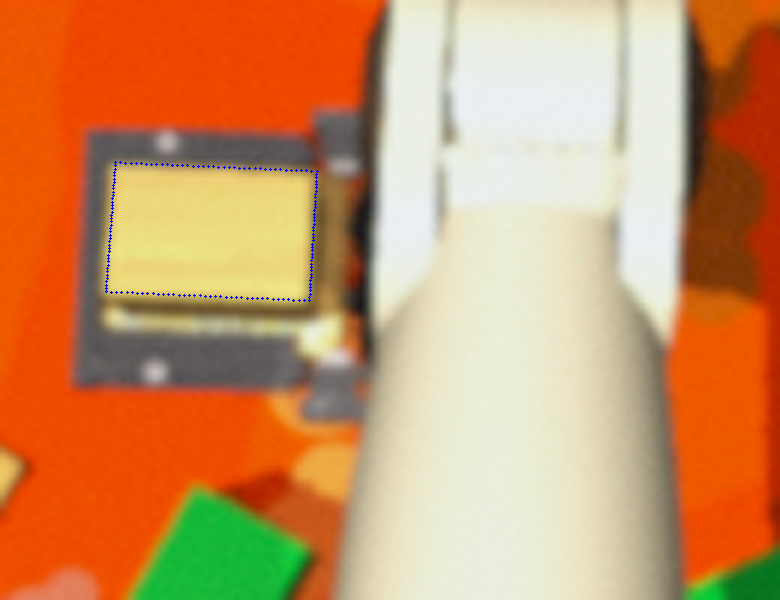

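View pics/s12.png

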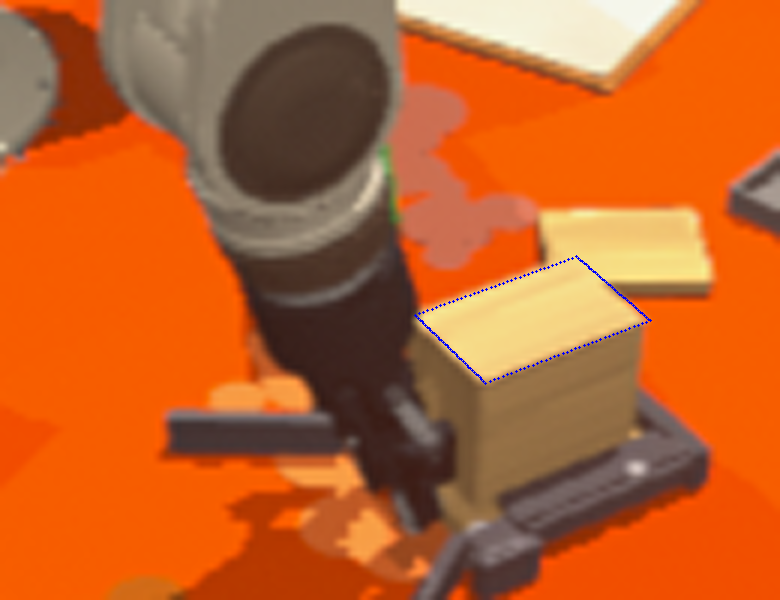

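Home: in the top view the foot's front meets the stop at about (100,320) in the crop, and its rear corners sit past the rollers. Now I'll retreat, rise, open and straighten the tool.

```bash
python3 - <<'E'
from push import *
h=np.radians(79.5); d=np.array([np.cos(h),np.sin(h),0]); o=ctrl.get_obs(); p=o["ee_pos"]; R=o["tcp_rot"]
plan([(p-d*12,R,1),(p-d*45,R,1),(p-d*60+[0,0,150],Rtool(h,.1),4),((514,53.5,170),Rtool(h,0),4)])
E
```

```text
offset [[1.15, -0.34, 0.01], [3.16, -0.94, 0.02], [-0.71, -3.7, 0.05], [-0.53, -3.73, 0.04], [-0.35, -3.75, 0.02], [-0.18, -3.76, 0.01], [-3.39, 0.45, 0.0], [-3.4, 0.37, 0.0], [-3.41, 0.28, 0.0], [-3.41, 0.2, 0.0]]
turn [[-0.0, 0.0, 0.0], [-0.0, 0.0, 0.0], [-0.003, -0.001, -0.047], [-0.003, -0.001, -0.047], [-0.003, -0.001, -0.047], [-0.003, -0.001, -0.047], [-0.0, 0.0, -0.025], [-0.0, -0.0, -0.025], [0.0, 0.0, -0.025], [0.0, -0.0, -0.025]] 10
```

Emit:
{"name": "carry_out", "arguments": {"turn": [[0,0,0],[0,0,0],[-0.003,-0.001,-0.047],[-0.003,-0.001,-0.047],[-0.003,-0.001,-0.047],[-0.003,-0.001,-0.047],[0,0,-0.025],[0,0,-0.025],[0,0,-0.025],[0,0,-0.025],[0,0,0]], "offset": [[1.15,-0.34,0],[3.15,-0.95,0],[-0.7,-3.7,0.05],[-0.5,-3.75,0.05],[-0.35,-3.75,0],[-0.2,-3.75,0],[-3.4,0.45,0],[-3.4,0.35,0],[-3.4,0.3,0],[-3.4,0.2,0],[0,0,0]], "grip": [-0.29,-0.29,-0.29,1,1,1,1,1,1,1,1]}}

```text
time: 14.38
ee_pos: [512.4, 57.9, 176.8]
tcp_rot: [[-0.183, 0.0, 0.983], [-0.983, 0.004, -0.183], [-0.004, -1.0, -0.001]]
contact_force: [0.2, 0.4, 0.4]
width: 85.3
```

```bash
python3 - <<'E'
from push import *
o=st(); t=grab("top"); s=grab("scene"); f=[513.9,53.5,1.388]
for fs in([s],): print(np.round(fitrect(fs,(514,53.5,138.5),96,62,91),3))
S=[rect(*f[:3],96,62,91),rect(*f[:3],120,92,12)]
draw(t,S,220,160,130,100,6,"pics/t13.png");draw(s,S,250,110,130,100,6,"pics/s13.png")
h=f[2]
plan([((513.9,53.5,120),Rtool(h,0),2),((513.9,53.5,66),Rtool(h,0),4)])
E
```

```text
t 14.38 p [512.4  57.9 176.8] F [0.2 0.4 0.4] w 85.3 M [ 0.   -0.02 -0.04]
[[-0.183, 0.0, 0.983], [-0.983, 0.004, -0.183], [-0.004, -1.0, -0.001]] [ 0.11 -0.01 -0.07  1.51  0.    1.87]
[ 513.119   64.38     1.375 -197.731]
offset [[0.12, 2.85, 0.11], [0.11, 2.85, 0.1], [0.0, 1.35, 0.0], [0.0, 1.35, -0.0], [0.0, 1.35, -0.0], [0.0, 1.35, -0.0]]
turn [[0.0, -0.002, -0.002], [0.0, -0.002, -0.002], [0.0, 0.0, 0.0], [0.0, 0.0, 0.0], [0.0, 0.0, 0.0], [0.0, 0.0, 0.0]] 6
```

View pics/s13.png

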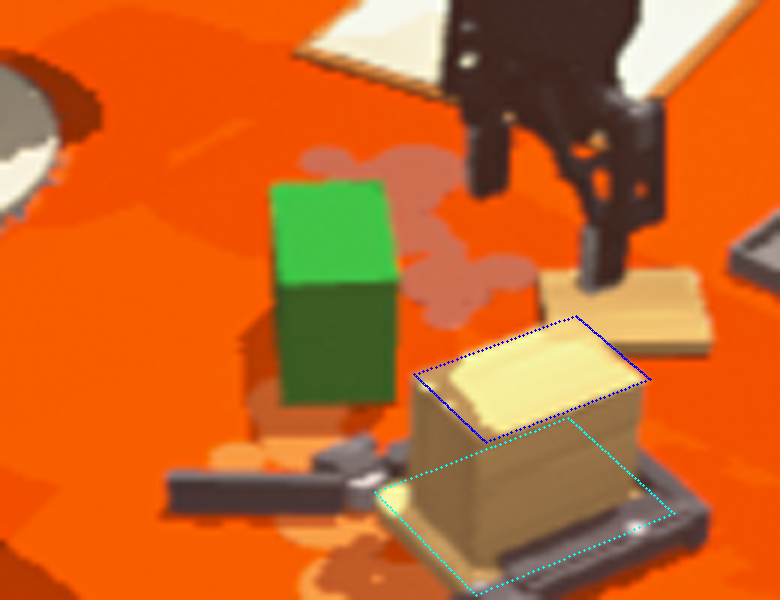

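View pics/t13.png

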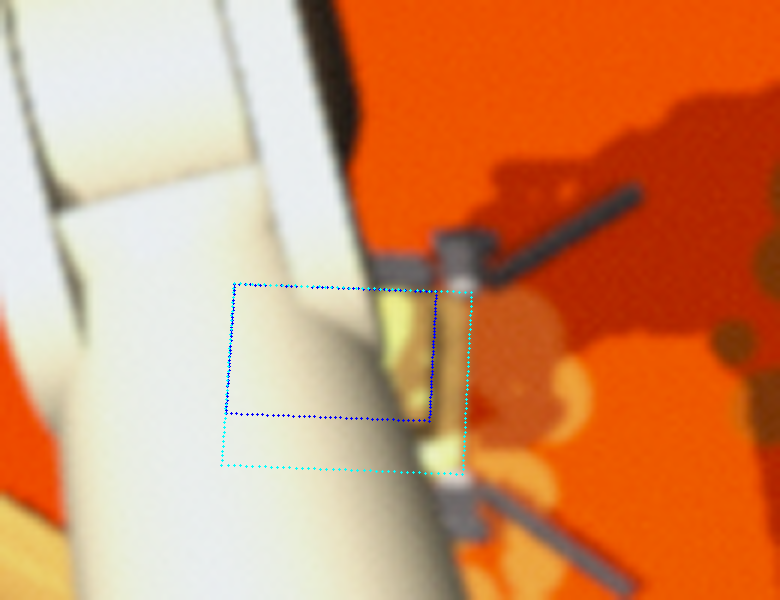

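The box stayed home: the overlay still matches the lid outline, and the separate scene fit is misled by the gripper's shadow. I'll lower the tool around the lid.

Emit:
{"name": "carry_out", "arguments": {"turn": [[0,-0.002,-0.002],[0,-0.002,-0.002],[0,0,0],[0,0,0],[0,0,0]], "offset": [[0.12,2.8,0.1],[0.12,2.8,0.1],[0,1.4,0],[0,1.4,0],[0,0,0]], "grip": [1,1,1,1,1]}}

```text
time: 15.1
ee_pos: [513.9, 49.9, 92.0]
tcp_rot: [[-0.186, 0.001, 0.983], [-0.983, 0.002, -0.186], [-0.002, -1.0, 0.001]]
contact_force: [-0.9, -0.0, 0.0]
width: 85.4
```

```bash
python3 - <<'E'
from push import *
o=st(); s=grab("scene"); crop(s,270,110,110,90,7,"pics/s14.png")
plan([((513.9,53.5,66),Rtool(1.388,0),3)])
E
```

```text
t 15.1 p [513.9  49.9  92. ] F [-0.9 -0.   0. ] w 85.4 M [-0.02 -0.03  0.01]
[[-0.186, 0.001, 0.983], [-0.983, 0.002, -0.186], [-0.002, -1.0, 0.001]] [ 0.1   0.   -0.22  1.34  0.    1.85]
offset [[-0.11, 0.9, -0.04], [-0.11, 0.9, -0.03], [-0.11, 0.89, -0.03]]
turn [[-0.001, -0.001, -0.001], [-0.001, -0.001, -0.001], [-0.001, -0.001, -0.001]] 3
```

View pics/s14.png

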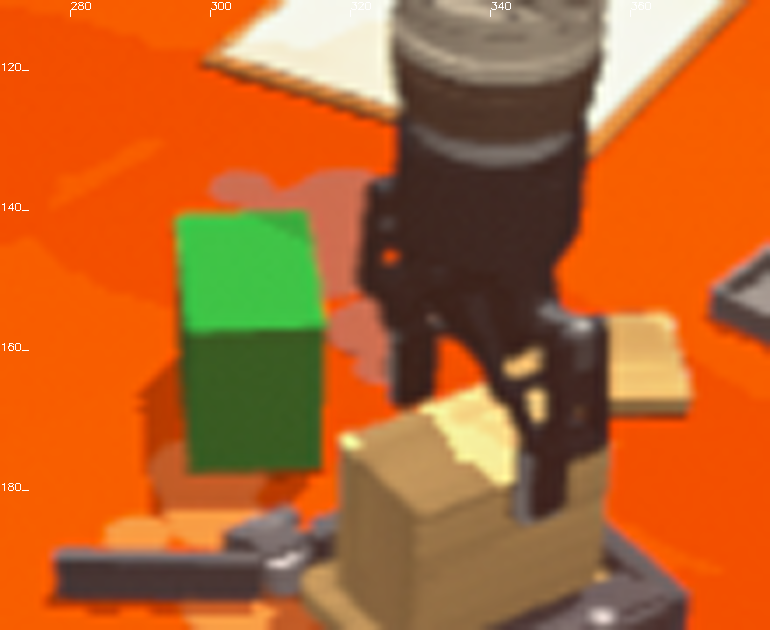

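The fingers straddle the lid at mid-length, with the near fingertip at about (345,182). I'll go down and grip with 40 N.

Emit:
{"name": "carry_out", "arguments": {"turn": [[0,0,0],[0,0,0],[0,0,0],[0,0,0],[0,0,0],[0,0,0],[0,0,0],[0,0,0],[0,0,0],[0,0,0]], "offset": [[-0.11,0.9,-0.03],[-0.11,0.9,-0.03],[-0.11,0.9,-0.03],[0,0,0],[0,0,0],[0,0,0],[0,0,0],[0,0,0],[0,0,0],[0,0,0]], "grip": [1,1,1,1,-1,-1,-1,-1,-1,-1], "squeeze": 40}}

```text
time: 16.4
ee_pos: [514.0, 54.2, 65.7]
tcp_rot: [[-0.185, 0.003, 0.983], [-0.983, 0.003, -0.185], [-0.003, -1.0, 0.003]]
contact_force: [-2.7, 1.5, -0.0]
width: 61.6
```

```bash
python3 - <<'E'
from push import *
o=st(); s=grab("scene"); crop(s,270,110,110,90,7,"pics/s15.png")
E
```

```text
t 16.4 p [514.   54.2  65.7] F [-2.7  1.5 -0. ] w 61.6 M [0.09 0.37 0.02]
[[-0.185, 0.003, 0.983], [-0.983, 0.003, -0.185], [-0.003, -1.0, 0.003]] [ 0.1   0.02 -0.26  1.29  0.    1.86]
```

View pics/s15.png

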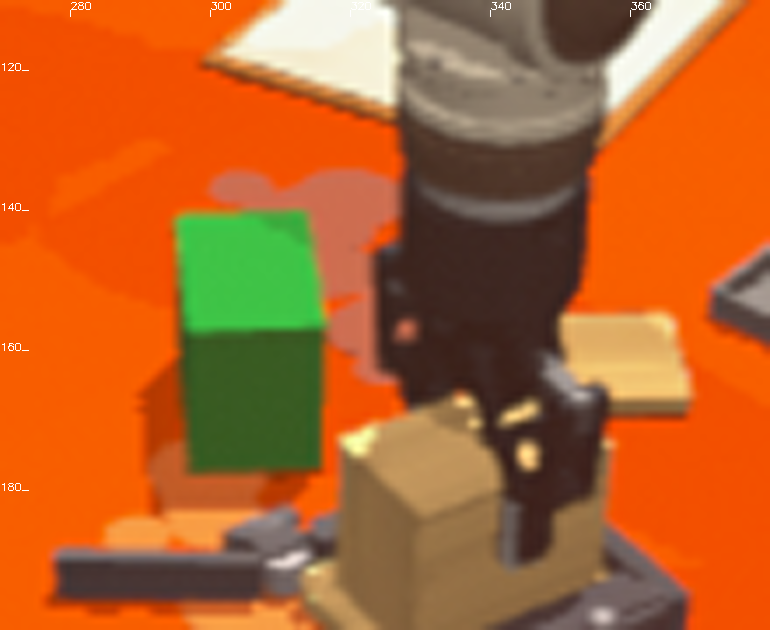

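The lid is gripped at a 61.6 mm opening. I'll draw it straight up, slowly at first.

Emit:
{"name": "carry_out", "arguments": {"turn": [[0,0,0],[0,0,0],[0,0,0],[0,0,0]], "offset": [[0,-0.5,0],[0,-0.5,0],[0,-0.5,0],[0,-0.5,0]], "grip": [-1,-1,-1,-1]}}

```text
time: 16.95
ee_pos: [512.2, 53.8, 81.3]
tcp_rot: [[-0.186, -0.004, 0.983], [-0.983, 0.002, -0.185], [-0.001, -1.0, -0.004]]
contact_force: [5.5, -0.7, -20.0]
width: 61.6
```

```bash
python3 - <<'E'
from push import *
o=st(); s=grab("scene"); crop(s,270,110,110,90,7,"pics/s16.png")
E
```

```text
t 16.95 p [512.2  53.8  81.3] F [  5.5  -0.7 -20. ] w 61.6 M [ 0.02 -0.82  0.04]
[[-0.186, -0.004, 0.983], [-0.983, 0.002, -0.185], [-0.001, -1.0, -0.004]] [ 0.1   0.01 -0.24  1.33  0.    1.86]
```

View pics/s16.png

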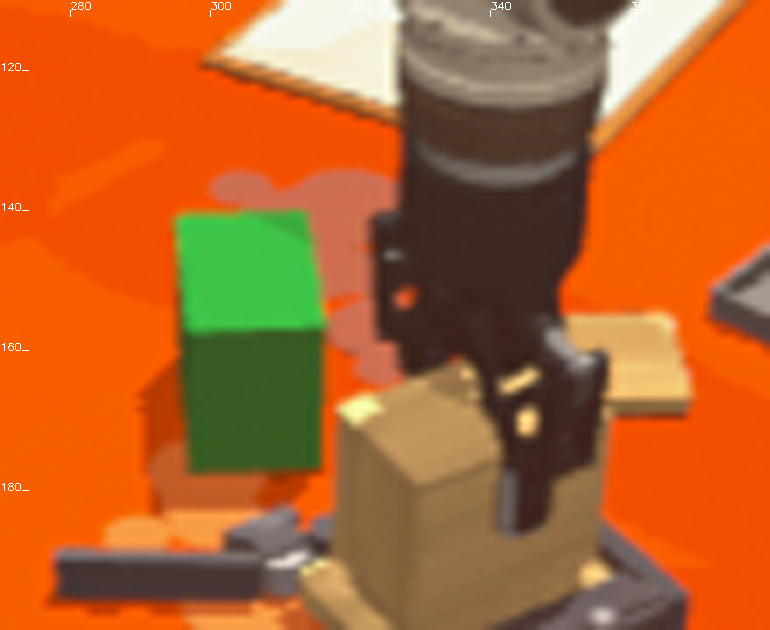

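The lid is rising with about 20 N while the foot stays put. It has drifted 1.8 mm toward the robot, so I'll correct that as I go up.

Emit:
{"name": "carry_out", "arguments": {"turn": [[0.002,0,0],[0.001,0,0],[0,0,0],[0,0,0],[0,0,0],[0,0,0]], "offset": [[0,-0.6,0.12],[0,-0.6,0.08],[0,-0.6,0.06],[0,-0.6,0.05],[0,-0.6,0.05],[0,-0.6,0.05]], "grip": [-1,-1,-1,-1,-1,-1]}}

```text
time: 17.75
ee_pos: [513.8, 52.9, 118.6]
tcp_rot: [[-0.185, -0.008, 0.983], [-0.983, 0.001, -0.185], [0.0, -1.0, -0.008]]
contact_force: [-2.8, -0.0, -22.0]
width: 61.6
```

Emit:
{"name": "carry_out", "arguments": {"turn": [[-0.002,0,0],[-0.002,0,0],[-0.001,0,0],[0,0,0]], "offset": [[-0.04,-0.5,0.02],[-0.04,-0.5,0.02],[-0.02,-0.5,0.02],[0,-0.5,0.02]], "grip": [-1,-1,-1,-1]}}

```text
time: 18.25
ee_pos: [517.8, 53.8, 144.9]
tcp_rot: [[-0.185, -0.003, 0.983], [-0.983, 0.003, -0.185], [-0.002, -1.0, -0.004]]
contact_force: [0.0, -0.6, -1.1]
width: 61.2
```

```bash
python3 - <<'E'
from push import *
o=st(); s=grab("scene"); crop(s,270,90,110,100,6,"pics/s17.png")
E
```

```text
t 18.25 p [517.8  53.8 144.9] F [ 0.  -0.6 -1.1] w 61.2 M [ 0.02 -0.01  0.02]
[[-0.185, -0.003, 0.983], [-0.983, 0.003, -0.185], [-0.002, -1.0, -0.004]] [ 0.1   0.01 -0.12  1.45  0.    1.86]
```

View pics/s17.png

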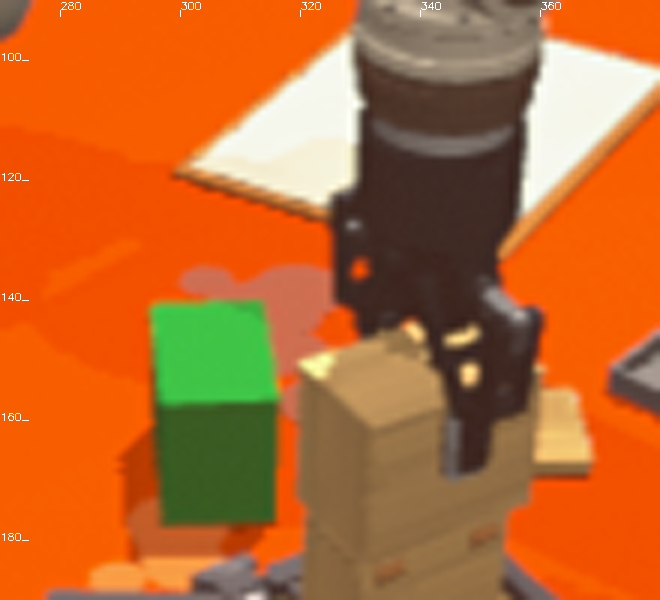

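The lid is off the sleeve: the force fell to about 1 N and the cork pads are visible below it at about (335,185). I'll rise straight up further, then check the base.

Emit:
{"name": "carry_out", "arguments": {"turn": [[0,0,0],[0,0,0],[0,0,0],[0,0,0],[0,0,0]], "offset": [[0,-0.5,-0.2],[0,-1.0,-0.1],[0,-1.5,0],[0,-1.5,0],[0,0,0]], "grip": [-1,-1,-1,-1,-1]}}

```text
time: 18.92
ee_pos: [516.5, 54.4, 197.3]
tcp_rot: [[-0.185, 0.004, 0.983], [-0.983, 0.003, -0.185], [-0.004, -1.0, 0.004]]
contact_force: [1.3, 0.1, -1.6]
width: 61.3
```

```bash
python3 - <<'E'
from push import *
o=st(); s=grab("scene"); t=grab("top"); S=[rect(513.9,53.5,1.388,120,92,12),rect(513.9,53.5,1.388,86,52,82)]
draw(s,S,260,70,120,130,5,"pics/s18.png")
p=o["ee_pos"]; h=1.388
# lid->tray
plan([((514,120,190),Rtool(1.45,0),2),((505,350,190),Rtool(1.68,0),5),((503.5,396,170),Rtool(1.7,0),2)])
E
```

```text
t 18.93 p [516.5  54.4 197.3] F [ 1.3  0.1 -1.6] w 61.3 M [-0.02  0.    0.04]
[[-0.185, 0.004, 0.983], [-0.983, 0.003, -0.185], [-0.004, -1.0, 0.004]] [ 0.1  -0.   -0.03  1.54  0.    1.86]
offset [[-3.21, 0.29, -0.71], [-3.23, 0.29, -0.6], [-4.54, 0.0, -0.73], [-4.57, 0.0, -0.52], [-4.59, 0.0, -0.31], [-4.6, 0.0, -0.1], [-4.6, 0.0, 0.11], [-2.29, 1.0, 0.18], [-2.29, 1.0, 0.2]]
turn [[-0.001, -0.033, -0.002], [-0.001, -0.033, -0.002], [-0.0, -0.046, 0.0], [0.0, -0.046, 0.0], [0.0, -0.046, 0.0], [-0.0, -0.046, 0.0], [0.0, -0.046, 0.0], [0.0, -0.01, 0.0], [0.0, -0.01, 0.0]] 9
```

View pics/s18.png

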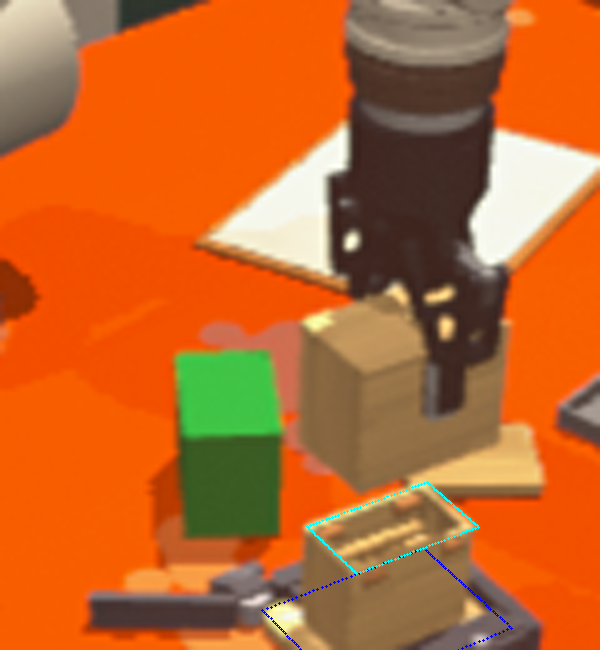

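The base is still home (sleeve outline at about (390,530) in the crop matches) and the lid hangs upright. I'll carry it over to the tray.

Emit:
{"name": "carry_out", "arguments": {"turn": [[0,-0.033,0],[0,-0.033,0],[0,-0.046,0],[0,-0.046,0],[0,-0.046,0],[0,-0.046,0],[0,-0.046,0],[0,-0.01,0],[0,-0.01,0],[0,0,0]], "offset": [[-3.2,0.3,-0.7],[-3.2,0.3,-0.6],[-4.5,0,-0.7],[-4.6,0,-0.5],[-4.6,0,-0.3],[-4.6,0,-0.1],[-4.6,0,0.1],[-2.3,0.8,0.2],[-1.7,0.8,0.2],[0,0,0]], "grip": [-1,-1,-1,-1,-1,-1,-1,-1,-1,-1]}}

```text
time: 20.27
ee_pos: [501.6, 397.6, 164.2]
tcp_rot: [[0.135, -0.008, 0.991], [-0.991, -0.004, 0.135], [0.003, -1.0, -0.008]]
contact_force: [1.3, -0.4, -1.7]
width: 61.5
```

```bash
python3 - <<'E'
from push import *
o=st(); s=grab("scene"); t=grab("top"); 
zb=o["ee_pos"][2]-65.7+12
S=[rect(503.5,396,1.7,165,170,16),rect(o["ee_pos"][0],o["ee_pos"][1],1.7,96,62,zb)]
draw(s,S,340,60,120,120,5,"pics/s19.png");crop(t,100,160,130,120,5,"pics/t19.png");print(zb)
print("tray s",unp(s,[(373,152.5),(402,133.5),(437,152),(406,171.5)],16)[:,:2].round(0).tolist())
f=fitrect([s],(503.5,396,170),165,170,16); print(f)
plan([((503.5,396,100),Rtool(1.7,0),3),((503.5,396,64),Rtool(1.7,0),4)])
E
```

```text
t 20.27 p [501.6 397.6 164.2] F [ 1.3 -0.4 -1.7] w 61.5 M [ 0.03 -0.   -0.03]
[[0.135, -0.008, 0.991], [-0.991, -0.004, 0.135], [0.003, -1.0, -0.008]] [0.67 0.3  0.25 1.53 0.   2.1 ]
110.4655301542097
tray s [[444.0, 298.0], [432.0, 470.0], [588.0, 466.0], [587.0, 296.0]]
(np.float64(514.2016549759044), np.float64(373.7307547997558), np.float64(1.6993502763215487), np.float64(-229.9610137939453))
offset [[0.02, 2.18, 0.06], [0.03, 2.18, 0.05], [0.03, 2.18, 0.05], [0.0, 0.9, 0.0], [0.0, 0.9, -0.0], [0.0, 0.9, -0.0], [0.0, 0.9, -0.0]]
turn [[0.002, 0.002, 0.001], [0.002, 0.002, 0.001], [0.002, 0.002, 0.001], [0.0, -0.0, 0.0], [0.0, 0.0, 0.0], [0.0, 0.0, 0.0], [0.0, 0.0, 0.0]] 7
```

View pics/s19.png

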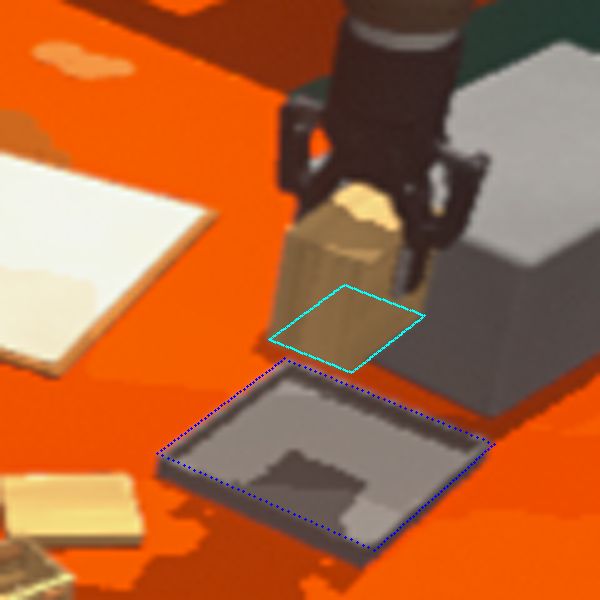

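View pics/t19.png

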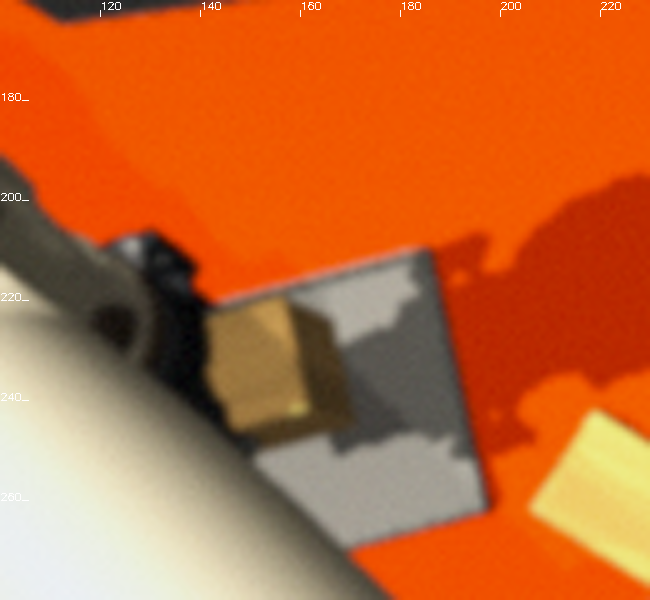

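The tray overlay fits the tray well. I'll lower the lid to about 8 mm above the floor, then creep down.

Emit:
{"name": "carry_out", "arguments": {"turn": [[0.002,0.002,0.001],[0.002,0.002,0.001],[0.002,0.002,0.001],[0,0,0],[0,0,0],[0,0,0],[0,0,0]], "offset": [[0.02,2.2,0.06],[0.02,2.2,0.05],[0.02,2.0,0.05],[0,1.3,0],[0,1.0,0],[0,0.7,0],[0,0,0]], "grip": [-1,-1,-1,-1,-1,-1,-1]}}

```text
time: 21.25
ee_pos: [506.9, 391.0, 73.2]
tcp_rot: [[0.12, 0.004, 0.993], [-0.993, 0.004, 0.12], [-0.003, -1.0, 0.005]]
contact_force: [0.7, 0.6, -1.1]
width: 61.4
```

```bash
python3 - <<'E'
from push import *
o=st(); s=grab("scene"); crop(s,340,90,120,100,6,"pics/s20.png")
plan([((503.5,396,62),Rtool(1.7,0),2)])
E
```

```text
t 21.25 p [506.9 391.   73.2] F [ 0.7  0.6 -1.1] w 61.4 M [-0.01  0.02  0.01]
[[0.12, 0.004, 0.993], [-0.993, 0.004, 0.12], [-0.003, -1.0, 0.005]] [0.66 0.3  0.07 1.34 0.   2.11]
offset [[-0.26, 0.58, -0.15], [-0.26, 0.58, -0.15]]
turn [[-0.003, -0.005, -0.002], [-0.003, -0.005, -0.002]] 2
```

View pics/s20.png

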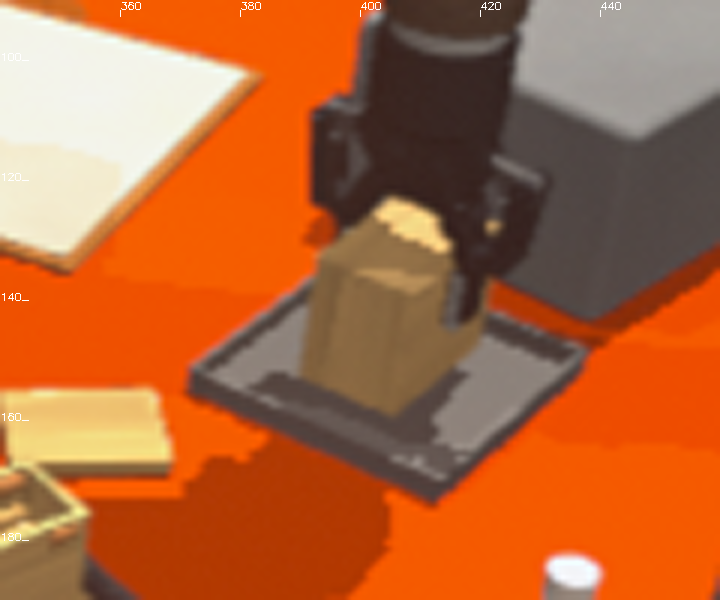

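Emit:
{"name": "carry_out", "arguments": {"turn": [[-0.003,-0.005,-0.002],[-0.003,-0.005,-0.002],[0,0,0]], "offset": [[-0.25,0.55,-0.15],[-0.25,0.5,-0.15],[0,0,0]], "grip": [-1,-1,-1]}}

```text
time: 21.68
ee_pos: [503.5, 396.7, 63.4]
tcp_rot: [[0.131, 0.0, 0.991], [-0.991, -0.0, 0.131], [0.0, -1.0, 0.0]]
contact_force: [0.2, 0.4, -1.0]
width: 61.4
```

Emit:
{"name": "carry_out", "arguments": {"turn": [[0,0,0],[0,0,0]], "offset": [[0,0.2,0],[0,0,0]], "grip": [-1,-1]}}

```text
time: 21.92
ee_pos: [503.5, 396.8, 61.4]
tcp_rot: [[0.131, 0.0, 0.991], [-0.991, -0.0, 0.131], [0.0, -1.0, 0.0]]
contact_force: [-0.1, 1.1, -1.4]
width: 61.9
```

Emit:
{"name": "carry_out", "arguments": {"turn": [[0,0,0],[0,0,0]], "offset": [[0,0.2,0],[0,0,0]], "grip": [-1,-1]}}

```text
time: 22.18
ee_pos: [503.6, 396.8, 59.4]
tcp_rot: [[0.131, 0.0, 0.991], [-0.991, 0.0, 0.131], [-0.0, -1.0, 0.0]]
contact_force: [0.8, 0.5, -0.5]
width: 61.3
```

Emit:
{"name": "carry_out", "arguments": {"turn": [[0,0,0],[0,0,0]], "offset": [[0,0.15,0],[0,0,0]], "grip": [-1,-1]}}

```text
time: 22.42
ee_pos: [503.7, 396.8, 58.0]
tcp_rot: [[0.131, 0.001, 0.991], [-0.991, 0.0, 0.131], [-0.0, -1.0, 0.001]]
contact_force: [0.1, -1.1, -1.2]
width: 61.3
```

Emit:
{"name": "carry_out", "arguments": {"turn": [[0,0,0],[0,0,0]], "offset": [[0,0.12,0],[0,0,0]], "grip": [-1,-1]}}

```text
time: 22.68
ee_pos: [503.8, 396.8, 58.0]
tcp_rot: [[0.131, 0.001, 0.991], [-0.991, 0.001, 0.131], [-0.001, -1.0, 0.002]]
contact_force: [-0.1, -0.3, -0.9]
width: 62.2
```

Emit:
{"name": "carry_out", "arguments": {"turn": [[0,0,0]], "offset": [[0,0.12,0]], "grip": [-1]}}

```text
time: 22.8
ee_pos: [503.9, 396.8, 57.7]
tcp_rot: [[0.131, 0.002, 0.991], [-0.991, 0.001, 0.131], [-0.001, -1.0, 0.002]]
contact_force: [-4.4, -6.0, 13.5]
width: 61.7
```

It touched the floor at exactly the expected height (57.7) with about 13 N. I'll release and withdraw straight up.

Emit:
{"name": "carry_out", "arguments": {"turn": [[0,0,0],[0,0,0],[0,0,0],[0,0,0],[0,0,0]], "offset": [[0,0,0],[0,0,0],[0,0,0],[0,0,0],[0,0,0]], "grip": [1,1,1,1,1]}}

```text
time: 23.42
ee_pos: [504.0, 396.9, 57.3]
tcp_rot: [[0.131, 0.002, 0.991], [-0.991, 0.001, 0.131], [-0.001, -1.0, 0.002]]
contact_force: [0.2, -0.2, -0.3]
width: 85.6
```

```bash
python3 - <<'E'
from push import *
o=st(); s=grab("scene"); crop(s,340,90,120,100,6,"pics/s21.png")
E
```

```text
t 23.43 p [504.  396.9  57.3] F [ 0.2 -0.2 -0.3] w 85.6 M [0.01 0.03 0.01]
[[0.131, 0.002, 0.991], [-0.991, 0.001, 0.131], [-0.001, -1.0, 0.002]] [ 0.67  0.31  0.06  1.32 -0.    2.11]
```

View pics/s21.png

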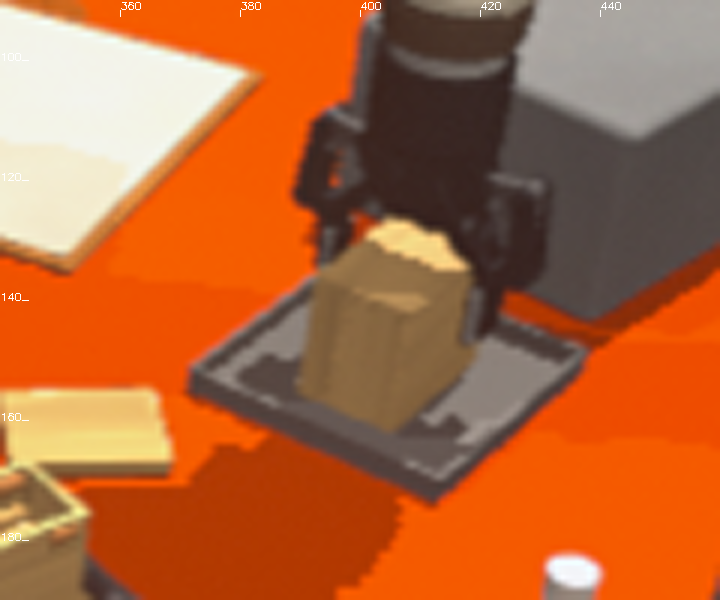

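The fingers are clear of the lid on both sides, which stands on the tray floor. I'll rise straight up, then move away so the cameras can see.

Emit:
{"name": "carry_out", "arguments": {"turn": [[0,0,0],[0,0,0],[0,0,0],[0,0,0],[0,0,0],[0,0,0],[0,0,0],[0,0,0]], "offset": [[0,-1.5,0],[0,-3,0],[0,-4,0],[0,-5,0],[0,-3,-4],[0,-2,-5],[0,0,-4],[0,0,0]], "grip": [1,1,1,1,1,1,1,1]}}

```text
time: 24.48
ee_pos: [371.3, 378.9, 256.2]
tcp_rot: [[0.13, 0.007, 0.992], [-0.992, 0.007, 0.13], [-0.006, -1.0, 0.007]]
contact_force: [0.4, 0.1, 0.0]
width: 85.4
```

```bash
python3 - <<'E'
from push import *
o=st(); s=grab("scene"); t=grab("top")
l=(503.9,396.8,1.702)
S=[rect(*l,96,62,83),rect(513.9,53.5,1.388,120,92,12),rect(513.9,53.5,1.388,86,52,82),rect(503.5,396,1.7,165,170,16)]
draw(s,S,290,90,160,120,5,"pics/s22.png");draw(t,S,110,160,220,120,3.5.__int__(),"pics/t22.png");cv2.imwrite("pics/full22.png",s["frame"])
for n,fs in(("t",[t]),("s",[s])):
    print(n,"lid",np.round(fitrect(fs,(503.9,396.8,170.2),96,62,83),2),"sleeve",np.round(fitrect(fs,(513.9,53.5,138.8),86,52,82),2))
E
```

```text
t 24.48 p [371.3 378.9 256.2] F [0.4 0.1 0. ] w 85.4 M [0.   0.01 0.02]
[[0.13, 0.007, 0.992], [-0.992, 0.007, 0.13], [-0.006, -1.0, 0.007]] [ 0.8   0.03  0.12  1.65 -0.    2.24]
t lid [ 504.77  399.08    1.7  -234.02] sleeve [ 514.02   57.14    1.38 -190.41]
s lid [ 504.32  393.45    1.71 -250.  ] sleeve [ 513.     50.6     1.39 -207.59]
```

View pics/s22.png

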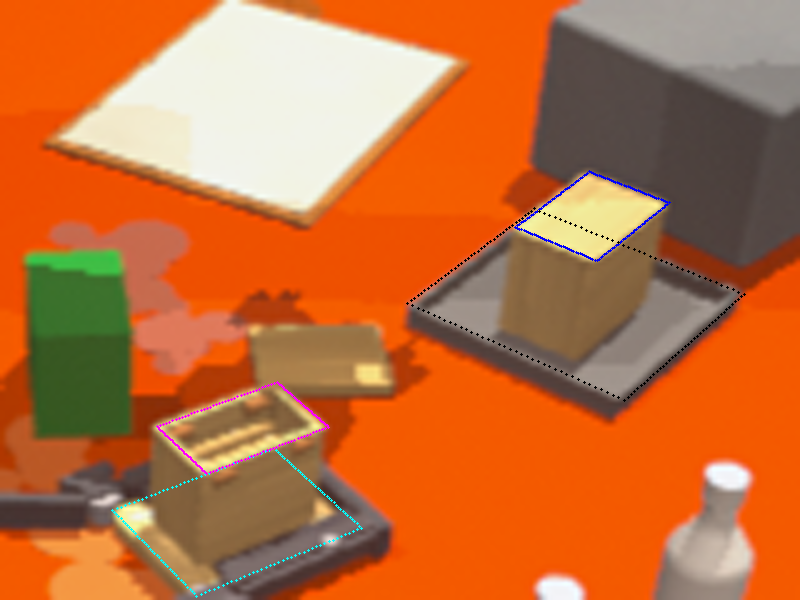

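View pics/t22.png

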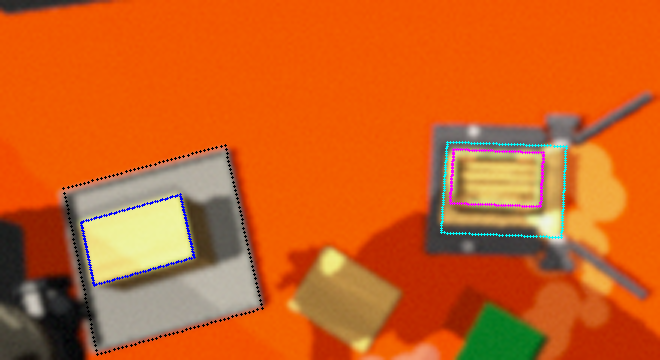

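View pics/full22.png

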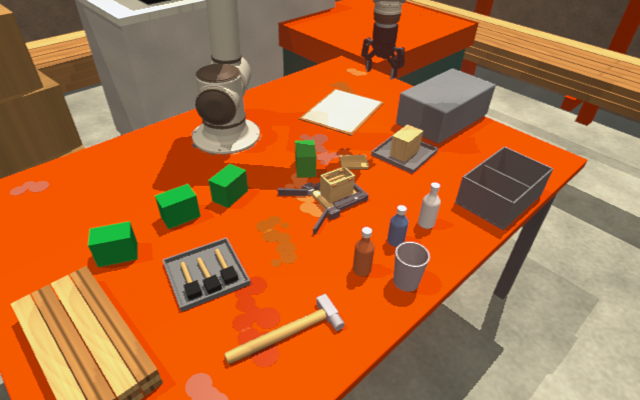

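The lid stands flat and centred in the tray. The base fits at the home pose measured before the lift, and the bottles and plaque haven't moved. The arm is clear, so I'm handing in.

```bash
python3 -c "
from bench import ticket
print(ticket.finish_job())"
```

```text
the job is handed in; nothing more can be done
None
```

The job is handed in at about 24.5 s of the 66 s allowed; no verdict was reported.

**Push:** I pushed the box by its foot with two fingers, tool tilted, and steered it square before the rollers. It went through them with about 9–10 N. It met the end stop with about 30 N on the wrist and didn't move on the last step.

**Lid:** I gripped it at 61.6 mm opening with 40 N and drew it straight up with about 20–22 N, close to the 8–18 N given. It cleared the sleeve about 4 mm off centre, then went down on the tray floor with about 13 N.

**Last checks:**
- **Lid:** the two cameras put it within about 3 mm of the tray centre, at the expected height.
- **Base:** its sleeve fits the home pose measured before the lift.
- **Bystanders:** the paint bottles and plaque look unmoved in the pictures; I did not re-measure them.
- **Arm:** open and well clear, with no contact force.

**Disagreements:**
- **Base position:** the two cameras differ by 4–7 mm along the push direction. That is more than the 4 mm home tolerance, so "home" rests mainly on the hard stop and the unchanged picture.
- **Hold-down centre:** my first estimate was off sideways by about 2–3 mm; I corrected it once the foot was between the rails.
- **Tray fit:** the scene-camera fit put the tray centre about 25 mm off. I used the top-view fit, which also matched the scene picture by eye.

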